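# Clamp a bar sample in the marking fixture

## Robot

A 6-joint arm with a two-finger parallel gripper is mounted at the origin on the work surface. World frame = base frame: x ahead of the robot, y to its left, z up, the work surface at z = 0. Lengths are in m, angles in rad, forces in N, time in s.
With the tool pointing down it reaches from about 0.425 to 0.95 m from the base axis. Payload 3.5 kg.
Tool frame: the origin (TCP) lies on the centre line of the jaws, within the pads' length; the fingertips stand tip_extent ahead of it and the grasp point (between the pads) lies 2 mm behind it (tip_extent is the distance from the TCP to the fingertips, in m); z points along the fingers, y is the direction in which the jaws open and shut (so a half turn about z gives the same grasp; the last joint's range is limited). The gripper opens to 85 mm and grips with 20 to 120 N. Pads are 22 mm wide; open, the fingers measure 114 mm over their backs; the gripper's body (76 mm by 85 mm) begins 54 mm behind the grasp point. The pads swing forward as they close: fully open they stand 13 mm farther back than shut.
Start: joints at [-1.364, 0.286, 1.577, -0, 1.279, -0.15], TCP at [0.236, -0.632, 0.248] pointing down, gripper open.
Joint ranges: [-2.77, 2.77], [-0.9, 2.22], [0.21, 2.48], [-1.53, 4.67], [0.24, 2.81], [-2.84, 2.84]. Speed limits (rad/s): [2.79, 2.79, 3.14, 3.14, 3.14, 3.14].

## Interface

Orientations are given as a unit quaternion [x, y, z, w].
In Python, from plant import * gives the robot as it stands.
- The arm moves only by the shell command python3 -m crank 'ROWS' [FORCE]. ROWS is JSON, a list of rows, each a list of 7 numbers: the gripper's target within -1 to 1 (shut at 1, half-way at 0, fully open at -1), then the shift along the tool's x, y, z in cm, then the turn, a rotation vector about the tool's x, y, z in degrees. In form: [[fingers, tx, ty, tz, wx, wy, wz], ...]. A call has 1 to 5 rows; each row shifts and turns the commanded pose from where the row before left it, along the tool's axes as they then stand; what a row does not reach is not made up. A row lasts 1/10 s, in which the tool goes at most 50 mm and 8.59 degrees, less where a joint would pass 70% of its speed; a pose out of reach is approached as far as the arm can. A call is refused whole if a number of a shift passes 5 or a number of a turn 8.59, either way. A call with a gripper value outside its range is refused whole. The fingers move at their own pace and stop on an object; FORCE is the grip in N (left out, the last holds). Time passes only in rows, so rows that do not move let the fingers close. It gives the time, the measured TCP pose, the force and the opening at its end, in the units of the state.
- get_state(): the state, without advancing time (a new reading comes with each control period).
- read_camera(name): name is "scene" or "top"; returns a dict with "color" (420x560x3 uint8, red, green, blue), "vfov" (degrees; the focal length in pixels is half the picture's height over the tangent of half this angle, whatever the lens; pixels are square), "cx", "cy" (the principal point, pixels), "cam_to_world" (4x4, takes a point from camera to world coordinates). Camera axes: x right, y up, looking along -z (the intrinsics and any distortion apply to the point x, -y, -z); pixel columns grow to the right and rows downward; lengths in m; the calibration is good to about 2 mm. A picture is of the moment at which its call begins. There is no depth.
- sign_off(): hands the job in, once; it reports no verdict.
Trained networks look in the newest picture that a camera, given by its name, has taken for a name from the list of things; names that differ only in an ending like _2 or _b are one class to them, and where a whole thing is asked for, a point or a joint stands for the part that bears it (a point fixed in the world has none). Each returns a list of dicts, best first, with "p" (0 to 1); they miss things now and then, are a little off and sometimes report something else, mostly with a low value. They report only what shows in the picture. A call takes as long as a camera call. They do not tell look-alikes from the thing itself.
- trace(thing, camera): "pixels" (420x560 bool, what is visible of it) and "location" ([column, row] in pixels, amid what is visible of it).
- place_of(thing, camera): "location" ([column, row] in pixels: a listed point, or the origin of a listed thing).
The state is a dict: "time": time; "qpos": joint angles; "dq": joint speeds; "joint_efforts": joint torques, N m; "eef_pos": TCP position; "tcp_rot": TCP orientation; "contact_force": force on the tool from outside, world axes, zero at the start; "wrist_torque": the same for the moment, N m; "opening": opening from 0.0 (shut) to 1.0 (fully open).
Only numpy, scipy, OpenCV 4.12 (cv2) and the standard library are available. Lean on these libraries where they do the work, as an engineer would, in place of code of your own. Each camera call takes 0.05 s, during which the arm holds its last target.

## Task

Get the ribbed bar sample ready for gauge-length marking: push it along the V-block until its far end is right up against the end stop. Then take the larger of the two T-handle wrenches from the wooden block, set it over the square-headed clamp screw sunk in the bridge and turn it clockwise until the screw is fully tight. Leave the wrench standing on the screw, ready for slackening it off later, and the sample against its stop, and do not disturb the smaller wrench in its hole, the caliper, the standing bar offcut or the tin.

Things in the scene. Friction and masses are not known exactly. Their poses are not given: they have to be found in the camera images.
- fixture: Grey bar-marking fixture fixed to the bench. Origin on the bench under the V-block's centre line; y runs along the V-block towards the end stop, x across, z up. Base plate 130 mm (x), y -100 to +140 mm, 12 mm thick. Steel V-block y -55 to +90 mm, 64 mm wide, top 47 mm high; the axis of a bar in it is at x 0, 44.7 mm high.
- well_rim (a point): Centre of the mouth of the round well in the clamp's bridge, 105 mm above the bench, at fixture x 0, y +30 mm; axes as the fixture's. The well is 42 mm in diameter and 23 mm deep; the clamp screw stands in it. The bridge spans the V-block: 116 mm (x) by 60 mm (y). A pad under it comes down 2.1 mm on to the bar as the screw is tightened.
- stop_face (a point): Point on the end stop's face (facing fixture -y) that the bar's end meets, on the bar's axis, 44.7 mm above the bench; at y +110 mm in the fixture. Axes as the fixture's. The stop is 62 mm wide and 70 mm high.
- sample: Loose dark steel ribbed bar, 25 mm diameter, 190 mm long, 0.73 kg (+-20 %), lying in the V-block under the bridge. Origin at its centre, y along the bar towards the stop (it may roll about y). It starts with its far end 25 to 50 mm short of the stop and must slide towards fixture +y; sliding it takes roughly 4 to 10 N.
- sample_near_end (a point): Centre of the bar's end face away from the stop (to push on). When the bar is against the stop this lies at fixture y -80 mm, 25 mm clear of the V-block.
- sample_far_end (a point): Centre of the bar's end face that must meet the stop.
- screw_head (a point): Centre of the top of the clamp screw's square head; turns with it, z up, x and y square to the head's flats. Head 17 mm across flats, 16 mm high, top 4 mm tapered in; its top lies 7 mm below the rim of the well (98 mm above the bench), at fixture x 0, y +30 mm.
- clamp_screw (a joint): Turn of the clamp screw, rad: grows clockwise seen from above, hard stop at 1.4 = fully tight; starts slack at 0 to 0.35. Turning it takes about 0.2 N m; it stays where it is left.
- wrench_hub (a point): Larger T-handle wrench (dark steel, 0.4 kg +-20 %): centre of the hub on its crossbar, the place to grasp. Hub 30 mm (x) by 16 mm (y) by 28 mm (z). Crossbar along x, 150 mm long, 12 mm diameter. z up along the shaft (14 mm diameter); the socket's mouth is 128 mm below. Starts upright in one hole of the block, hub 148 mm above the bench.
- wrench_mouth (a point): Centre of the larger wrench's socket mouth (lower end, axes as the hub). Square socket 19.5 mm across, flats parallel to the wrench's x and y, 22 mm deep; outside about 34 mm diameter. Fully down on the screw the mouth rests on the well's floor, 82 mm above the bench. About 9 degrees of play either way between socket and head.
- tool_block: Wooden tool block fixed to the bench, 90 mm (x) by 200 mm (y) by 45 mm high, origin under its centre. Two round holes of 40 mm diameter, 25 mm deep, at y -52 and +52 mm; one holds the larger wrench, the other the smaller one.
- small_wrench: The smaller T-handle wrench (socket 12 mm square, too small for the screw; crossbar 96 mm long), upright in the other hole. Origin at its mouth, z up; crossbar 100 mm above. Leave it.
- stub: Bystander: short ribbed bar offcut standing on end, 32 mm diameter, 70 mm high. Origin at its foot.
- caliper: Bystander: caliper lying flat, 190 mm long, 9 mm high. Origin at its slide.
- paint_tin: Bystander: tin, 70 mm diameter, 85 mm high.
Not all that is in view belongs to the job. Several things have the shape of the sample; the one meant has the colours described above. Leave any red look-alike of the part that bears wrench_hub alone.

How it is judged:
By the outcome, as a careful person would: the job done as asked, in the order asked, and still so for the second after the job is handed in, with the robot touching nothing.
It also fails if it takes over 59 s, if anything falls off the work surface, if the arm or the gripper's body presses on something with over 40 N, if the wrist force passes 120 N, or if a joint passes its speed limit or range.

## Working session

There is one attempt and no reset: what is moved stays moved. The work goes in short steps, Python scripts to look and compute and a shell command to move; the robot and the scene stay as the last step left them, time stands still between calls to the robot, and variables do not carry over. Pictures are saved under pics/ and viewed, and the job is handed in when it is done.

```bash
ls -la; mkdir -p pics
python3 - <<'E'
from plant import *
import cv2
s=get_state(); print(s)
for n in("scene","top"):
    c=read_camera(n); cv2.imwrite(f"pics/{n}0.png",c["color"][:,:,::-1]); print({k:v for k,v in c.items() if k!="color"})
E
```

```text
total 12
drwxr-xr-x  3 agent agent 4096 Dec  6 05:33 .
drwxr-xr-x 23 root  root  4096 Dec  6 05:33 ..
drwxr-xr-x  2 agent agent 4096 Dec  6 05:33 pics
{'time': 0.0, 'qpos': array([-1.36400284e+00,  2.87172464e-01,  1.57821642e+00, -2.87303895e-06,
        1.27857594e+00, -1.50021417e-01]), 'dq': array([-8.53844676e-04, -1.23259249e-03,  1.06858580e-03, -3.81241586e-04,
        1.03003939e-03,  3.20764560e-05]), 'joint_efforts': array([-8.97077061e-04, -4.05985701e+01, -2.92626160e+01, -2.02835181e-04,
        5.71671422e-03, -6.93887571e-06]), 'eef_pos': array([ 0.2356549 , -0.63185762,  0.24692125]), 'tcp_rot': array([ 9.84126792e-01,  1.77462812e-01, -3.50381953e-05, -1.18556437e-03]), 'contact_force': array([ 0.38935742, -0.02519246, -0.64810781]), 'wrist_torque': array([ 0.01130783,  0.02307067, -0.00520925]), 'opening': 0.9995484114760828}
{'vfov': 42.350701900651586, 'cx': 284.6717796306444, 'cy': 220.8025927975407, 'cam_to_world': array([[ 0.64512147, -0.45679741,  0.6124985 ,  1.44099433],
       [ 0.76404463,  0.39337665, -0.51136152, -0.89985485],
       [-0.00735399,  0.79786649,  0.60278933,  1.04929689],
       [ 0.        ,  0.        ,  0.        ,  1.        ]])}
{'vfov': 42.25227526203709, 'cx': 287.173634604827, 'cy': 212.70095235507506, 'cam_to_world': array([[-0.0022412 ,  0.97755843, -0.21065255,  0.16522714],
       [-0.9999947 , -0.00169304,  0.0027825 , -0.11415598],
       [ 0.00236341,  0.21065767,  0.97755704,  1.64254074],
       [ 0.        ,  0.        ,  0.        ,  1.        ]])}
```

View pics/scene0.png

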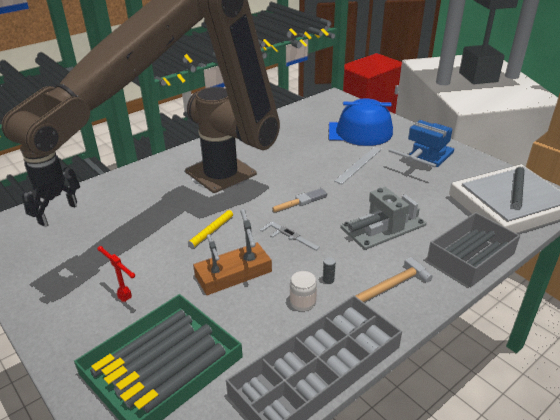

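View pics/top0.png

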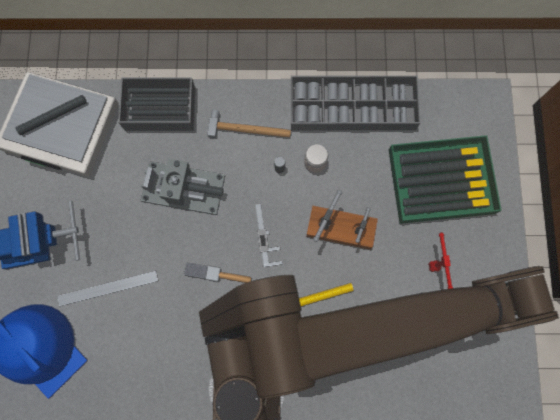

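```bash
cat > h.py <<'E'
from plant import *
import numpy as np, cv2
from scipy.spatial.transform import Rotation as R
def K(c):
    h=c["color"].shape[0]; f=h/2/np.tan(np.radians(c["vfov"])/2)
    return np.array([[f,0,c["cx"]],[0,f,c["cy"]],[0,0,1]])
def ray(c,px):
    k=K(c); d=np.array([(px[0]-k[0,2])/k[0,0],-(px[1]-k[1,2])/k[1,1],-1.])
    M=np.array(c["cam_to_world"]); return M[:3,3],M[:3,:3]@d
def atz(c,px,z):
    o,d=ray(c,px); return o+d*(z-o[2])/d[2]
def proj(c,P):
    M=np.linalg.inv(c["cam_to_world"]); p=M[:3,:3]@np.asarray(P,float)+M[:3,3]; k=K(c)
    return np.array([k[0,2]+k[0,0]*p[0]/-p[2], k[1,2]+k[1,1]*p[1]/p[2]])
E
python3 - <<'E'
from h import *
Z=dict(fixture=0,well_rim=.105,stop_face=.0447,sample=.0447,sample_near_end=.0447,sample_far_end=.0447,screw_head=.098,wrench_hub=.148,wrench_mouth=.02,tool_block=0,small_wrench=.02,stub=0,caliper=.0045,paint_tin=0)
for n in("scene","top"):
    c=read_camera(n)
    for t,z in Z.items():
        print(n,t,[(np.round(d["location"],1).tolist(),round(d["p"],2),np.round(atz(c,d["location"],z)[:2],4).tolist()) for d in place_of(t,n)[:4]])
E
```

```text
scene fixture [([376.6, 227.0], 0.93, [0.589, 0.1893]), ([244.6, 265.7], 0.6, [0.4639, -0.2368])]
scene well_rim [([389.5, 196.9], 0.71, [0.5982, 0.2227])]
scene stop_face [([408.8, 205.5], 0.78, [0.6164, 0.3041])]
scene sample [([210.8, 223.3], 0.93, [0.2824, -0.2272]), ([376.4, 217.7], 0.71, [0.5931, 0.1775])]
scene sample_near_end [([230.3, 213.0], 0.77, [0.2778, -0.1507]), ([350.6, 228.4], 0.51, [0.5789, 0.0784])]
scene sample_far_end [([192.3, 246.0], 0.85, [0.338, -0.329]), ([248.3, 229.0], 0.23, [0.38, -0.1572])]
scene screw_head []
scene wrench_hub [([116.8, 264.4], 0.94, [0.3894, -0.5702]), ([248.9, 225.8], 0.68, [0.4788, -0.2238]), ([326.0, 280.2], 0.42, [0.7713, -0.2129])]
scene wrench_mouth [([245.8, 267.3], 0.75, [0.4901, -0.2509]), ([126.9, 294.9], 0.65, [0.3709, -0.5587])]
scene tool_block [([231.8, 275.8], 0.91, [0.4746, -0.2901])]
scene small_wrench []
scene stub [([327.6, 280.1], 0.67, [0.664, -0.0964])]
scene caliper [([291.6, 235.6], 0.56, [0.4512, -0.0462]), ([408.9, 206.0], 0.46, [0.5855, 0.3503])]
scene paint_tin [([301.7, 305.0], 0.75, [0.6885, -0.2153]), ([24
[... 445 characters left out ...]
]), ([171.0, 180.2], 0.22, [0.6114, 0.2348])]
top sample_far_end [([349.9, 288.9], 0.73, [0.2816, -0.3014])]
top screw_head [([169.5, 178.6], 0.42, [0.6014, 0.2278])]
top wrench_hub [([444.9, 258.3], 0.88, [0.3576, -0.5542]), ([328.2, 217.0], 0.53, [0.4747, -0.2336])]
top wrench_mouth [([432.0, 266.8], 0.86, [0.3486, -0.5517]), ([324.6, 224.0], 0.55, [0.4795, -0.2325])]
top tool_block [([338.7, 227.8], 0.62, [0.4714, -0.2771])]
top small_wrench [([360.1, 230.5], 0.65, [0.4593, -0.3399])]
top stub [([276.7, 166.5], 0.46, [0.6681, -0.0862]), ([150.5, 182.8], 0.41, [0.6156, 0.3083])]
top caliper [([150.6, 180.7], 0.55, [0.6211, 0.3072])]
top paint_tin [([316.4, 161.1], 0.81, [0.6856, -0.2115])]
```

Run:
```python
from h import *
def crop(n,x0,y0,x1,y1,f,out):
    im=read_camera(n)["color"][y0:y1,x0:x1,::-1]
    cv2.imwrite(out,cv2.resize(im,None,fx=f,fy=f,interpolation=cv2.INTER_CUBIC))
crop("scene",330,170,440,255,7,"pics/c1.png")
crop("top",130,150,240,225,7,"pics/c2.png")
crop("scene",180,195,290,295,6,"pics/c3.png")
crop("top",295,180,390,255,8,"pics/c4.png")
```

```text
(no output)
```

View pics/c1.png

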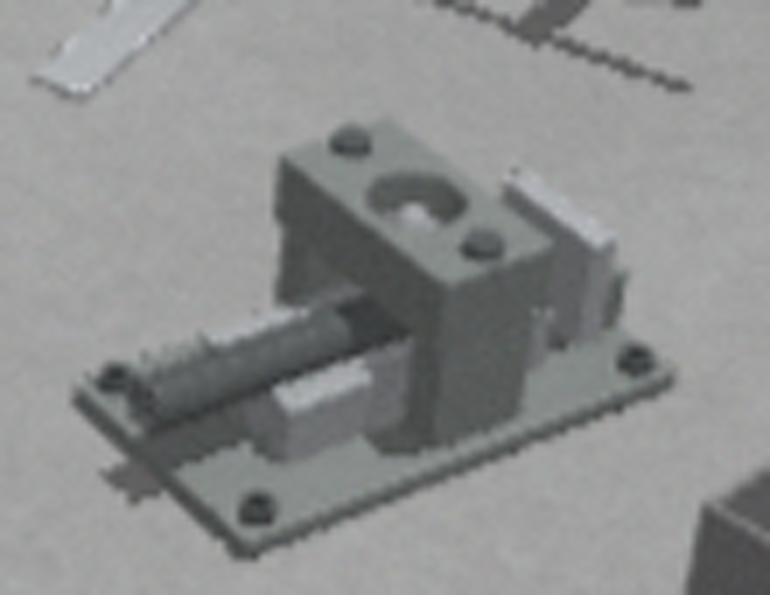

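View pics/c2.png

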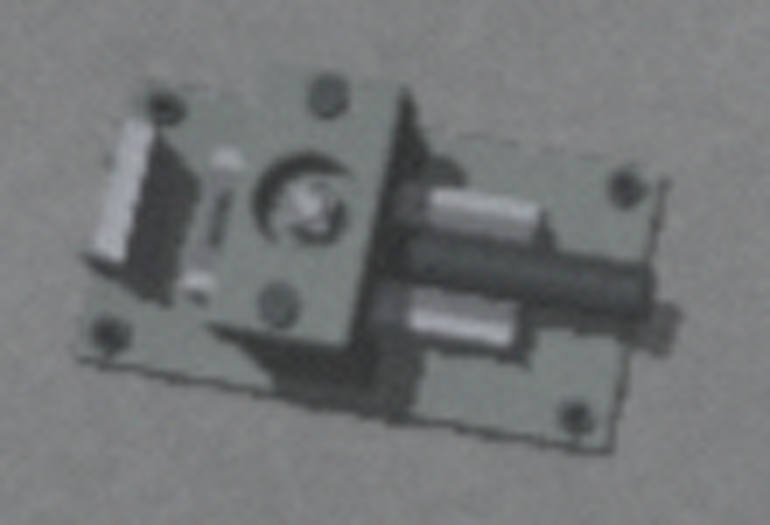

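View pics/c3.png

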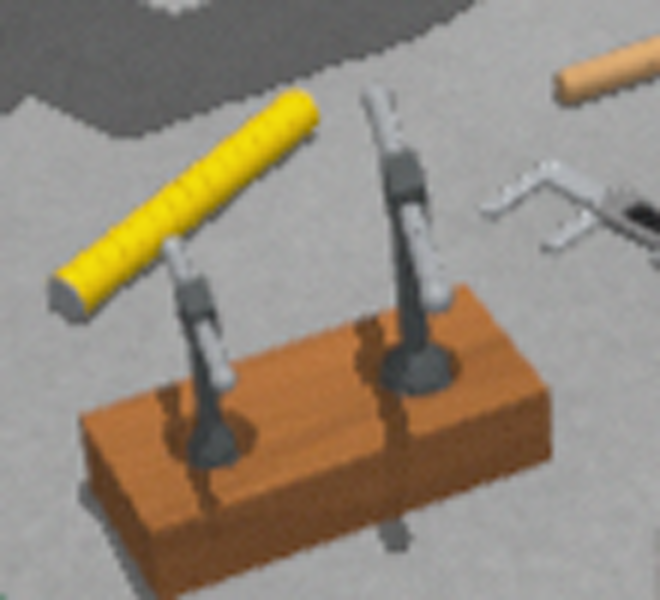

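View pics/c4.png

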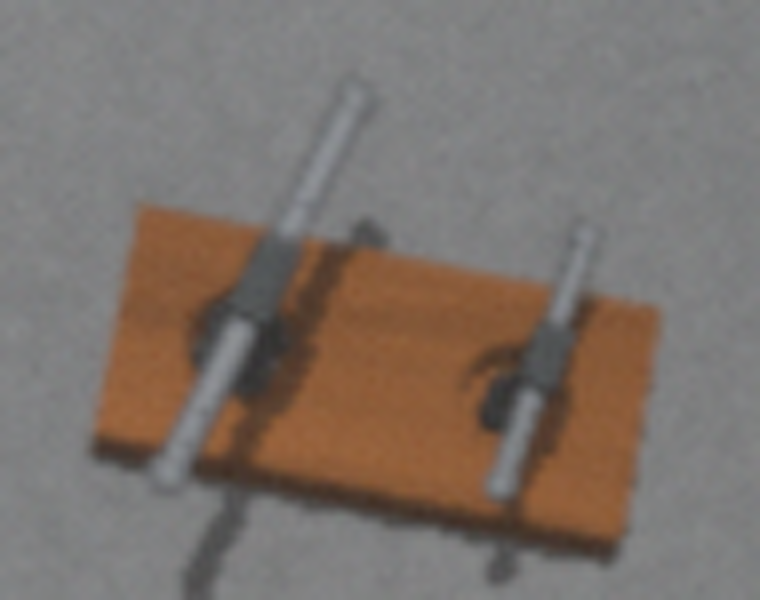

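```bash
cat > fit.py <<'E'
from h import *
from scipy.optimize import least_squares
S=read_camera("scene");T=read_camera("top")
def u(p,o,f): return (np.array(p)+.5)/f-.5+np.array(o)
fx=[(S,(77,390),(-65,-100,12)),(S,(250,547),(65,-100,12)),(S,(672,373),(65,140,12)),
(S,(281,160),(-58,0,105)),(S,(442,285),(58,0,105)),(S,(553,243),(58,60,105)),(S,(388,120),(-58,60,105)),
(T,(665,180),(65,-100,12)),(T,(610,448),(-65,-100,12)),(T,(80,355),(-65,140,12)),
(T,(406,88),(58,0,105)),(T,(348,346),(-58,0,105)),(T,(208,325),(-58,60,105)),(T,(265,65),(58,60,105))]
O={id(S):((330,170),7),id(T):((130,150),7)}
def run(obs,O,x0,name):
    ob=[(c,u(p,*O[id(c)]),np.array(m)/1000.) for c,p,m in obs]
    for sel in (None,S,T):
        o2=[o for o in ob if sel is None or o[0] is sel]
        def P(x,m): return np.array([x[0],x[1],0])+R.from_euler('z',x[2]).apply(m)
        f=lambda x:np.concatenate([proj(c,P(x,m))-p for c,p,m in o2])
        r=least_squares(f,x0,loss='soft_l1'); print(name,'both' if sel is None else 'S' if sel is S else 'T',np.round(r.x[:2],4),np.degrees(r.x[2]).round(2),'rms',np.sqrt(np.mean(f(r.x)**2)).round(2))
        if sel is None: print(f(r.x).reshape(-1,2).round(1).tolist()); X=r.x
    return X
X=run(fx,O,[.59,.185,-.17],'fix')
O2={id(S):((180,195),6),id(T):((295,180),8)}
blk=[(S,(82,418),(-45,-100,45)),(S,(160,528),(45,-100,45)),(S,(550,390),(45,100,45)),(S,(463,287),(-45,100,45)),
(T,(662,310),(45,-100,45)),(T,(612,545),(-45,-100,45)),(T,(97,437),(-45,100,45)),(T,(140,206),(45,100,45))]
run(blk,O2,[.472,-.28,-.17],'blk')
wr=[(S,(375,93),(-75,0,148)),(S,(440,298),(75,0,148)),(T,(357,85),(75,0,148)),(T,(166,478),(-75,0,148))]
run(wr,O2,[.475,-.23,-.4],'wrench')
sw=[(S,(174,242),(-48,0,120)),(S,(226,382),(48,0,120)),(T,(588,230),(48,0,120)),(T,(498,492),(-48,0,120))]
run(sw,O2,[.46,-.34,-.4],'small')
E
python3 fit.py
```

```text
fix both [0.5953 0.1854] -9.83 rms 0.65
[[-1.1, -0.7], [-0.7, -0.4], [0.2, -0.6], [-0.9, -0.6], [0.2, 0.4], [-0.0, 0.4], [-0.9, -0.3], [0.1, -1.9], [-0.2, 0.0], [-0.9, 0.4], [-0.1, -0.9], [-0.0, -0.1], [-0.2, -0.5], [0.2, -0.9]]
fix S [0.5971 0.1855] -9.7 rms 0.49
fix T [0.5937 0.1848] -10.15 rms 0.54
blk both [ 0.4686 -0.2812] -11.7 rms 0.66
[[-0.6, -0.7], [-1.6, 0.6], [-0.1, -0.3], [0.3, -0.9], [-0.3, -0.2], [0.9, -0.5], [-0.9, -0.3], [-0.5, -0.3]]
blk S [ 0.4704 -0.2808] -10.93 rms 0.61
blk T [ 0.4677 -0.2819] -11.92 rms 0.45
wrench both [ 0.4806 -0.2307] -26.17 rms 0.83
[[0.2, 1.3], [-0.2, -0.1], [-0.8, 1.6], [0.4, -0.7]]
wrench S [ 0.4789 -0.2293] -25.93 rms 0.55
wrench T [ 0.4816 -0.2314] -26.64 rms 0.9
small both [ 0.4587 -0.3323] -20.5 rms 0.71
[[-0.2, 1.3], [-0.4, -0.5], [-0.6, 0.7], [-0.1, -1.0]]
small S [ 0.458  -0.3309] -20.7 rms 0.63
small T [ 0.4582 -0.3332] -20.45 rms 0.65
```

```bash
python3 - <<'E'
import plant
print([n for n in dir(plant) if not n.startswith('__')]); print(getattr(plant,'tip_extent',None))
from h import *
print(get_state()["time"])
E
cat > nav.py <<'E'
from h import *
import sys
# target: world xyz of TCP, yaw of tool x (deg), tool pointing down; prints tool-frame shift (cm) and world-yaw remaining
F=np.array([.5953,.1854]);FY=-9.83
def fixw(x,y): return F+R.from_euler('z',FY,degrees=True).apply([x,y,0])[:2]
def nav(P,yaw):
    s=get_state(); r=R.from_quat(s["tcp_rot"]); Rt=R.from_matrix(np.c_[[np.cos(yaw),np.sin(yaw),0],[np.sin(yaw),-np.cos(yaw),0],[0,0,-1]])
    d=r.apply(np.array(P)-s["eef_pos"],inverse=True)*100; d2=Rt.apply(np.array(P)-s["eef_pos"],inverse=True)*100
    rv=np.degrees((r.inv()*Rt).as_rotvec())
    print("t",round(s["time"],2),"pos",s["eef_pos"].round(4),"shift in cur tool",d.round(2),"in target tool",d2.round(2),"rotvec(tool)",rv.round(2),"q6",s["qpos"][5].round(2))
def fxy(p):
    return R.from_euler('z',-FY,degrees=True).apply([p[0]-F[0],p[1]-F[1],0])[:2].round(4)
if __name__=="__main__":
    a=list(map(float,sys.argv[2:])) 
    if sys.argv[1]=='f': xy=fixw(a[0],a[1])
    else: xy=a[:2]
    nav([*xy,a[2]],np.radians(a[3])); s=get_state(); print("fix xy",fxy(s["eef_pos"]),"F",s["contact_force"].round(1), "tq",s["wrist_torque"].round(2))
E
python3 nav.py f 0 -.16 .25 80.17
```

```text
['Unreachable', 'get_state', 'place_of', 'read_camera', 'sign_off', 'tip_extent', 'trace']
0.017
1.9
t 1.9 pos [ 0.2358 -0.6325  0.2483] shift in cur tool [ 54.19 -50.26  -0.17] in target tool [70.72 21.46 -0.17] rotvec(tool) [ -0.     0.   -59.73] q6 -0.15
fix xy [-0.2146 -0.8672] F [-0.5  0.2  0.3] tq [-0.    0.03  0.03]
```

```bash
python3 -m crank '[[1,0,0,0,0,0,-8.5],[1,0,0,0,0,0,-8.5],[1,0,0,0,0,0,-8.5],[1,0,0,0,0,0,-8.5],[1,0,0,0,0,0,-8.5]]' 40
python3 -m crank '[[1,0,0,0,0,0,-8.6],[1,0,0,0,0,0,-8.58],[1,4.5,1.5,0,0,0,0],[1,4.5,1.5,0,0,0,0],[1,4.5,1.5,0,0,0,0]]'
python3 nav.py f 0 -.16 .25 80.17
```

```text
time: 2.4
eef_pos: [0.2358, -0.6325, 0.2483]
tcp_rot: [0.851, 0.525, -0.0, -0.0]
contact_force: [-0.2, -0.2, 0.4]
opening: 0.145
t 2.4 pos [ 0.2358 -0.6325  0.2483] shift in cur tool [ 7.391e+01  1.000e-02 -1.700e-01] in target tool [70.72 21.46 -0.17] rotvec(tool) [ -0.    -0.   -16.87] q6 -0.9
fix xy [-0.2146 -0.8672] F [-0.2 -0.2  0.4] tq [0.06 0.05 0.03]out of range; nothing moved
```

```bash
python3 -m crank '[[1,4.8,0,0,0,0,0],[1,4.8,0,0,0,0,0],[1,4.8,0,0,0,0,0],[1,4.8,0,0,0,0,0],[1,4.8,0,0,0,0,0]]'
python3 -m crank '[[1,4.8,0,0,0,0,0],[1,4.8,0,0,0,0,0],[1,4.8,0,0,0,0,0],[1,4.8,0,0,0,0,0],[1,4.8,0,0,0,0,0]]'
python3 -m crank '[[1,4.8,0,0,0,0,0],[1,4.8,0,0,0,0,0],[1,4.8,0,0,0,0,0],[1,0,0,0,0,0,-8.5],[1,0,0,0,0,0,-8.5]]'
python3 nav.py f 0 -.16 .25 80.17
```

```text
time: 2.9
eef_pos: [0.3455, -0.417, 0.2485]
tcp_rot: [0.853, 0.522, 0.0, 0.0]
contact_force: [0.5, -0.8, 0.8]
opening: -0.003
time: 3.4
eef_pos: [0.4547, -0.2032, 0.2487]
tcp_rot: [0.853, 0.522, 0.0, 0.001]
contact_force: [-0.0, -0.4, 1.0]
opening: 0.003
time: 3.9
eef_pos: [0.5201, -0.0749, 0.2484]
tcp_rot: [0.763, 0.646, -0.0, 0.0]
contact_force: [-0.0, -1.6, 0.9]
opening: 0.0
t 3.9 pos [ 0.5201 -0.0749  0.2484] shift in cur tool [10.92  3.03 -0.16] in target tool [10.93  2.96 -0.16] rotvec(tool) [0.01 0.01 0.33] q6 -0.17
fix xy [-0.0296 -0.2693] F [-0.  -1.6  0.9] tq [-0.02  0.06 -0.01]
```

```bash
python3 -m crank '[[1,4.2,1.2,0,0,0,0],[1,4.0,1.2,0,0,0,0],[1,2.7,0.6,3,0,0,0],[1,0,0,4.8,0,0,0],[1,0,0,4.8,0,0,0]]'
python3 -m crank '[[1,0,0,4.5,0,0,0],[1,0,0,2.0,0,0,0],[1,0,0,1.0,0,0,0]]'
python3 nav.py f 0 -.16 .045 80.17
python3 - <<'E'
from h import *
a=read_camera("scene")["color"][150:280,310:450,::-1];b=read_camera("top")["color"][130:260,120:260,::-1]
cv2.imwrite("pics/p1.png",np.hstack([cv2.resize(i,(390,362),interpolation=cv2.INTER_CUBIC) for i in(a,b)]))
E
```

```text
time: 4.4
eef_pos: [0.5694, 0.0264, 0.1223]
tcp_rot: [0.766, 0.643, 0.001, 0.001]
contact_force: [0.4, 0.2, -0.3]
opening: -0.0
time: 4.7
eef_pos: [0.5663, 0.0256, 0.0443]
tcp_rot: [0.766, 0.642, -0.002, -0.002]
contact_force: [0.3, 0.5, 0.2]
opening: -0.0
t 4.7 pos [0.5663 0.0256 0.0443] shift in cur tool [ 0.24  0.13 -0.07] in target tool [ 0.24  0.13 -0.07] rotvec(tool) [-0.29  0.01 -0.23] q6 0.04
fix xy [-0.0013 -0.1624] F [0.3 0.5 0.2] tq [0.06 0.   0.04]
```

View pics/p1.png

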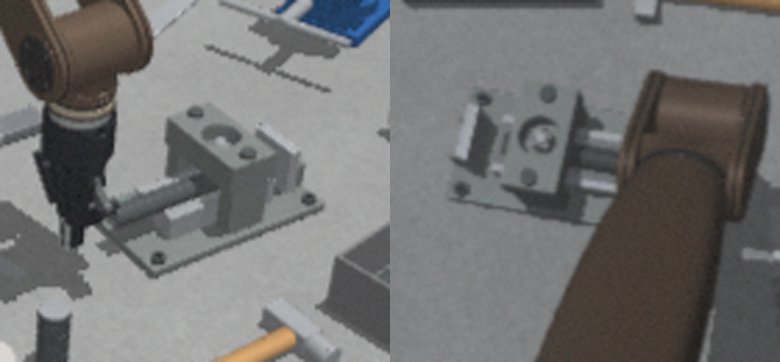

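```bash
python3 -m crank '[[1,0.6,0.1,0,0,0,0],[1,0.6,0,0,0,0,0],[1,0.6,0,0,0,0,0],[1,0.6,0,0,0,0,0],[1,0.6,0,0,0,0,0]]'
python3 nav.py f 0 -.091 .045 80.17
python3 -m crank '[[1,0.5,0,0,0,0,0],[1,0.5,0,0,0,0,0],[1,0.5,0,0,0,0,0]]'
python3 nav.py f 0 -.091 .045 80.17
```

```text
time: 5.3
eef_pos: [0.5748, 0.0554, 0.048]
tcp_rot: [0.766, 0.643, 0.0, 0.0]
contact_force: [0.3, -0.8, 0.4]
opening: 0.002
t 5.3 pos [0.5748 0.0554 0.048 ] shift in cur tool [ 4.06 -0.22  0.3 ] in target tool [ 4.06 -0.2   0.3 ] rotvec(tool) [ 0.06 -0.01 -0.21] q6 0.1
fix xy [ 0.002  -0.1316] F [ 0.3 -0.8  0.4] tq [-0.01  0.    0.  ]
time: 5.6
eef_pos: [0.5769, 0.0686, 0.0473]
tcp_rot: [0.766, 0.643, -0.001, 0.001]
contact_force: [-1.4, -7.9, 1.7]
opening: -0.003
t 5.6 pos [0.5769 0.0686 0.0473] shift in cur tool [ 2.72 -0.18  0.22] in target tool [ 2.72 -0.18  0.23] rotvec(tool) [-0.03  0.2  -0.12] q6 0.12
fix xy [ 0.0018 -0.1182] F [-1.4 -7.9  1.7] tq [-1.29  0.28  0.  ]
```

```bash
python3 -m crank '[[1,0.4,0,0,0,0,0],[1,0.4,0,0,0,0,0],[1,0.4,0,0,0,0,0],[1,0.4,0,0,0,0,0]]'
python3 nav.py f 0 -.091 .045 80.17 | tail -1
python3 -m crank '[[1,0.3,0,0,0,0,0],[1,0.2,0,0,0,0,0]]'
python3 nav.py f 0 -.091 .045 80.17
```

```text
time: 6.0
eef_pos: [0.5795, 0.0831, 0.0473]
tcp_rot: [0.766, 0.643, -0.002, 0.001]
contact_force: [-2.7, -9.1, 2.6]
opening: 0.001
fix xy [ 0.0019 -0.1035] F [-2.7 -9.1  2.6] tq [-1.29  0.32  0.03]
time: 6.2
eef_pos: [0.5804, 0.088, 0.0473]
tcp_rot: [0.766, 0.643, -0.002, 0.001]
contact_force: [-2.4, -10.0, 1.9]
opening: -0.004
t 6.2 pos [0.5804 0.088  0.0473] shift in cur tool [ 0.75 -0.2   0.23] in target tool [ 0.75 -0.2   0.23] rotvec(tool) [-0.07  0.28 -0.15] q6 0.16
fix xy [ 0.002  -0.0985] F [ -2.4 -10.    1.9] tq [-1.33  0.3  -0.  ]
```

```bash
python3 -m crank '[[1,0.2,0,0,0,0,0],[1,0.2,0,0,0,0,0]]'
python3 -m crank '[[1,0.15,0,0,0,0,0],[1,0.1,0,0,0,0,0]]'
python3 -m crank '[[1,0.1,0,0,0,0,0],[1,0.1,0,0,0,0,0]]'
python3 nav.py f 0 -.091 .045 80.17
```

```text
time: 6.4
eef_pos: [0.5811, 0.0918, 0.0474]
tcp_rot: [0.766, 0.643, -0.002, 0.001]
contact_force: [-1.8, -8.2, 1.7]
opening: 0.001
time: 6.6
eef_pos: [0.5816, 0.0943, 0.0473]
tcp_rot: [0.766, 0.643, -0.002, 0.001]
contact_force: [-1.2, -8.7, 2.3]
opening: 0.003
time: 6.8
eef_pos: [0.5819, 0.0961, 0.0473]
tcp_rot: [0.766, 0.643, -0.002, 0.001]
contact_force: [-1.9, -8.8, 1.8]
opening: 0.001
t 6.8 pos [0.5819 0.0961 0.0473] shift in cur tool [-0.08 -0.2   0.23] in target tool [-0.08 -0.2   0.23] rotvec(tool) [-0.06  0.29 -0.16] q6 0.17
fix xy [ 0.002  -0.0902] F [-1.9 -8.8  1.8] tq [-1.3   0.34 -0.03]
```

```bash
python3 -m crank '[[1,0.1,0,0,0,0,0],[1,0.1,0,0,0,0,0]]'
python3 -m crank '[[1,0.1,0,0,0,0,0],[1,0.1,0,0,0,0,0]]'
python3 -m crank '[[1,0.1,0,0,0,0,0],[1,0,0,0,0,0,0]]'
```

```text
time: 7.0
eef_pos: [0.582, 0.0966, 0.0474]
tcp_rot: [0.765, 0.643, -0.004, 0.002]
contact_force: [-4.1, -16.4, 3.3]
opening: 0.001
time: 7.2
eef_pos: [0.582, 0.0967, 0.0474]
tcp_rot: [0.765, 0.644, -0.006, 0.003]
contact_force: [-5.9, -22.6, 5.8]
opening: 0.002
time: 7.4
eef_pos: [0.582, 0.0967, 0.0474]
tcp_rot: [0.765, 0.644, -0.006, 0.003]
contact_force: [-5.5, -24.3, 5.1]
opening: 0.0
```

```bash
python3 -m crank '[[1,-1,0,0,0,0,0],[1,-2.5,0,0,0,0,0],[1,-2.5,0,0,0,0,0],[1,0,0,-3,0,0,0],[1,0,0,-4.8,0,0,0]]'
python3 -m crank '[[0,0,0,-4.8,0,0,0],[0,0,0,-4.8,0,0,-8.5],[0,0,0,-4,0,0,-8.5],[0,0,0,0,0,0,-8.5],[0,0,0,0,0,0,-8.5]]'
python3 -m crank '[[0,0,0,0,0,0,-8.5],[0,0,0,0,0,0,-8.5],[0,0,0,0,0,0,-8.5],[0,0,0,0,0,0,-8.5],[0,0,0,0,0,0,-5.6]]'
python3 nav.py w .4806 -.2307 .23 153.8
python3 - <<'E'
from h import *
a=read_camera("scene")["color"][150:280,310:450,::-1];b=read_camera("top")["color"][130:260,120:260,::-1]
cv2.imwrite("pics/p2.png",np.hstack([cv2.resize(i,(390,362),interpolation=cv2.INTER_CUBIC) for i in(a,b)]))
E
```

```text
time: 7.9
eef_pos: [0.5695, 0.044, 0.1221]
tcp_rot: [0.767, 0.642, -0.003, -0.003]
contact_force: [1.0, -0.6, -0.1]
opening: 0.002
time: 8.4
eef_pos: [0.5735, 0.0447, 0.264]
tcp_rot: [0.542, 0.84, 0.001, 0.002]
contact_force: [0.3, 0.4, -1.0]
opening: 0.502
time: 8.9
eef_pos: [0.5725, 0.0448, 0.2611]
tcp_rot: [0.226, 0.974, 0.0, -0.0]
contact_force: [-0.9, 0.3, 0.3]
opening: 0.499
t 8.9 pos [0.5725 0.0448 0.2611] shift in cur tool [ -3.9  -28.78   3.09] in target tool [ -3.92 -28.77   3.11] rotvec(tool) [ 0.03 -0.02  0.03] q6 -1.21
fix xy [ 0.0015 -0.1425] F [-0.9  0.3  0.3] tq [ 0.01  0.01 -0.01]
```

View pics/p2.png

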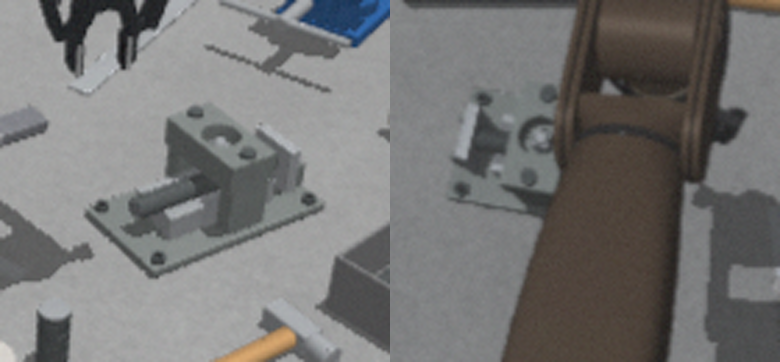

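The bar now lies deep in the V-block: its near end is at about (135,205) in the left crop, and in the right crop its far end meets the stop at (470,130). Next I move to above the wrench.

```bash
python3 -m crank '[[0,-0.7,-4.8,0,0,0,0],[0,-0.7,-4.8,0,0,0,0],[0,-0.7,-4.8,0,0,0,0],[0,-0.7,-4.8,0,0,0,0],[0,-0.7,-4.8,0,0,0,0]]'
python3 -m crank '[[0,-0.4,-4.7,1,0,0,0],[0,0,0,2,0,0,0],[0,0,0,0,0,0,0]]'
python3 nav.py w .4806 -.2307 .23 153.8
python3 - <<'E'
from h import *
a=read_camera("scene")["color"][150:300,170:310,::-1];b=read_camera("top")["color"][150:300,260:400,::-1]
cv2.imwrite("pics/p3.png",np.hstack([cv2.resize(i,(390,418),interpolation=cv2.INTER_CUBIC) for i in(a,b)]))
E
```

```text
time: 9.5
eef_pos: [0.4962, -0.1875, 0.2615]
tcp_rot: [0.23, 0.973, 0.0, 0.0]
contact_force: [1.1, -0.7, -0.1]
opening: 0.503
time: 9.8
eef_pos: [0.4778, -0.2302, 0.2284]
tcp_rot: [0.231, 0.973, 0.001, -0.003]
contact_force: [-0.4, 0.2, -0.3]
opening: 0.497
t 9.8 pos [ 0.4778 -0.2302  0.2284] shift in cur tool [-0.28  0.08 -0.16] in target tool [-0.28  0.08 -0.16] rotvec(tool) [ 0.09 -0.32 -0.54] q6 -1.74
fix xy [-0.0449 -0.4295] F [-0.4  0.2 -0.3] tq [ 0.03 -0.   -0.01]
```

View pics/p3.png

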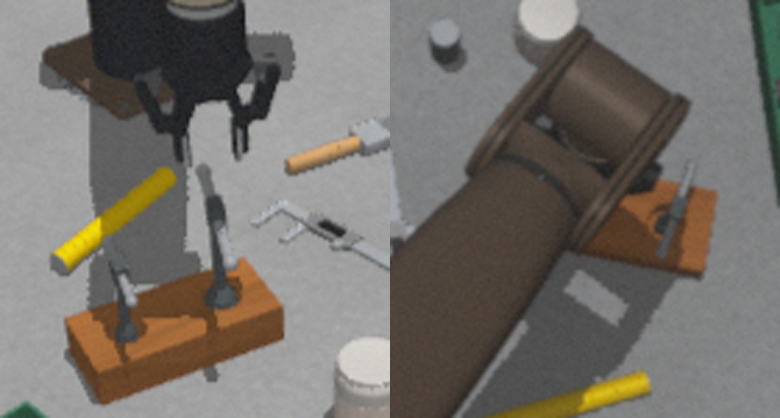

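```bash
python3 -m crank '[[0,-0.2,0.1,4,0,0,0],[0,0,0,3,0,0,0],[0,0,0,1.1,0,0,0],[0,0,0,0,0,0,0]]'
python3 nav.py w .4806 -.2307 .146 153.8
```

```text
time: 10.3
eef_pos: [0.4817, -0.2286, 0.1494]
tcp_rot: [0.228, 0.974, 0.001, -0.001]
contact_force: [0.8, -0.2, -0.2]
opening: 0.504
t 10.3 pos [ 0.4817 -0.2286  0.1494] shift in cur tool [ 0.01 -0.24  0.34] in target tool [ 0.01 -0.24  0.34] rotvec(tool) [ 0.03 -0.15 -0.18] q6 -1.74
fix xy [-0.0412 -0.4273] F [ 0.8 -0.2 -0.2] tq [ 0.   -0.   -0.02]
```

```bash
python3 -m crank '[[0,0,-0.2,0.3,0,0,0],[1,0,0,0,0,0,0],[1,0,0,0,0,0,0],[1,0,0,0,0,0,0],[1,0,0,0,0,0,0]]' 40
python3 nav.py w .4806 -.2307 .146 153.8
python3 - <<'E'
from h import *
a=read_camera("scene")["color"][190:290,190:300,::-1]
cv2.imwrite("pics/p4.png",cv2.resize(a,None,fx=6,fy=6,interpolation=cv2.INTER_CUBIC))
E
```

```text
time: 10.8
eef_pos: [0.482, -0.2324, 0.1491]
tcp_rot: [0.229, 0.973, -0.001, 0.002]
contact_force: [0.9, 1.2, 4.1]
opening: 0.178
t 10.8 pos [ 0.482  -0.2324  0.1491] shift in cur tool [0.2  0.09 0.31] in target tool [0.2  0.09 0.31] rotvec(tool) [-0.02  0.2  -0.27] q6 -1.75
fix xy [-0.0403 -0.431 ] F [0.9 1.2 4.1] tq [ 0.12 -0.08 -0.01]
```

View pics/p4.png

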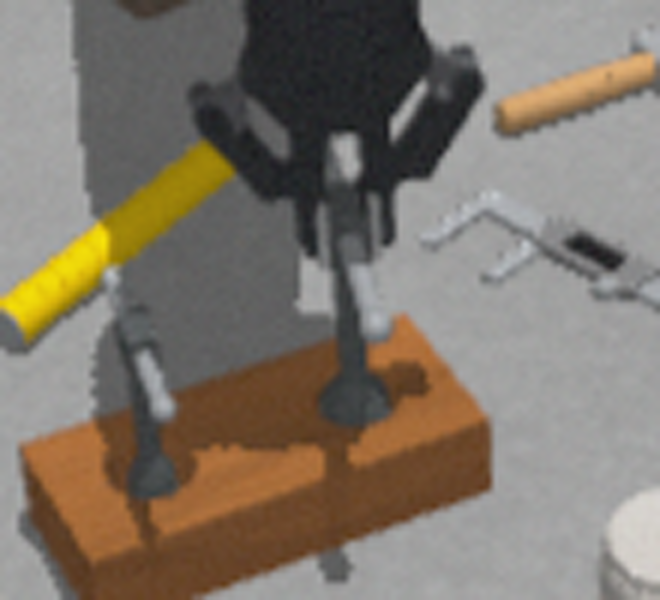

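```bash
python3 -m crank '[[1,0,0,0,0,0,0],[1,0,0,-0.5,0,0,0],[1,0,0,-1.5,0,0,0],[1,0,0,-2,0,0,0],[1,0,0,-3,0,0,0]]' 90
python3 -m crank '[[1,0,0,-3.5,0,0,0],[1,0,0,-3,0,0,0],[1,0,0,0,0,0,0]]'
python3 nav.py f 0 .03 .28 153.8
python3 - <<'E'
from h import *
S=read_camera("scene");T=read_camera("top")
cv2.imwrite("pics/p5.png",cv2.resize(S["color"][150:290,190:330,::-1],None,fx=4.2,fy=4.2,interpolation=cv2.INTER_CUBIC))
for n,c in(("scene",S),("top",T)):
  for t in("wrench_hub","wrench_mouth","screw_head"): print(n,t,[(np.round(d["location"],1).tolist(),round(d["p"],2)) for d in place_of(t,n)[:3]])
E
```

```text
time: 11.35
eef_pos: [0.4793, -0.2306, 0.2157]
tcp_rot: [0.229, 0.973, 0.001, -0.003]
contact_force: [-0.9, -0.5, -3.1]
opening: 0.17
time: 11.65
eef_pos: [0.4827, -0.233, 0.288]
tcp_rot: [0.229, 0.973, -0.002, 0.005]
contact_force: [1.1, 0.0, -2.6]
opening: 0.173
t 11.65 pos [ 0.4827 -0.233   0.288 ] shift in cur tool [ 9.41 45.35  0.62] in target tool [ 9.21 45.39  0.8 ] rotvec(tool) [-0.11  0.56 -0.25] q6 -1.75
fix xy [-0.0396 -0.4315] F [ 1.1  0.  -2.6] tq [-0.07 -0.14  0.01]
scene wrench_hub [([116.1, 266.7], 0.85), ([243.3, 185.6], 0.59)]
scene wrench_mouth [([244.7, 224.8], 0.85), ([122.8, 297.5], 0.79), ([409.8, 207.2], 0.44)]
scene screw_head [([302.7, 304.5], 0.5)]
top wrench_hub [([447.0, 258.7], 0.94), ([173.0, 179.1], 0.32)]
top wrench_mouth [([431.5, 266.2], 0.65)]
top screw_head [([171.9, 178.2], 0.53), ([315.4, 159.9], 0.3)]
```

View pics/p5.png

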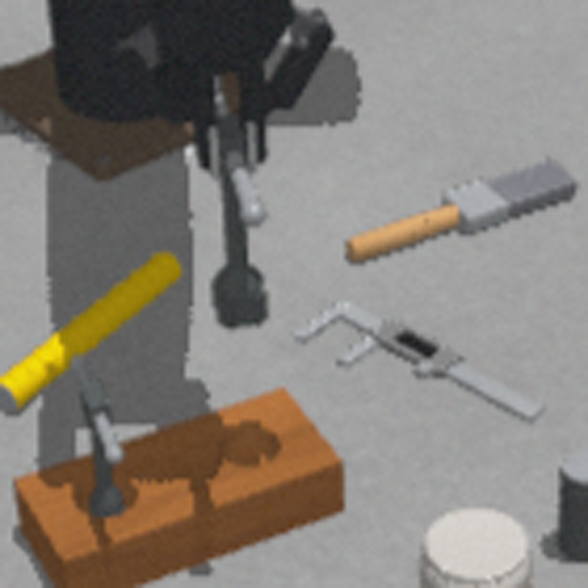

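Run:
```python
from h import *
o=[]
for n in("scene","top"):
    ims=[];
    for i in range(5): c=read_camera(n); ims.append(c["color"].astype(float))
    m=np.mean(ims,0); p=proj(c,[.6003,.215,.098]); print(n,p)
    x,y=np.round(p).astype(int); k=m[y-14:y+15,x-14:x+15,::-1]
    k=np.clip((k-20)*1.4,0,255)
    o.append(cv2.resize(k,(390,390),interpolation=cv2.INTER_CUBIC).clip(0,255).astype(np.uint8))
cv2.imwrite("pics/head.png",np.hstack(o))
```

```text
scene [388.10931522 200.02094697]
top [173.83826664 178.95547827]
```

View pics/head.png

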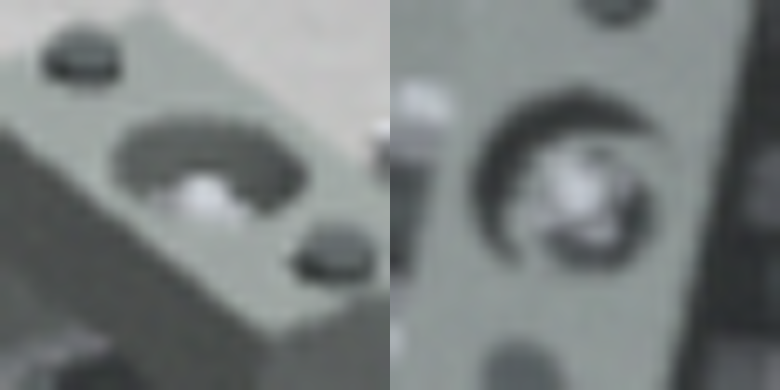

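```bash
cat > ov.py <<'E'
from h import *
from nav import F,FY
import sys
dx,dy=map(float,sys.argv[1:3]); yaws=[float(a) for a in sys.argv[3:5]]
C=np.array([*(F+R.from_euler('z',FY,degrees=True).apply([0,.03,0])[:2]),0])+[dx,dy,0]
print(C)
o=[]
for n in("scene","top"):
  c=read_camera(n)
  for yw in yaws:
    x,y=np.round(proj(c,C+[0,0,.1])).astype(int); f=26
    k=np.clip((c["color"][y-7:y+8,x-7:x+8,::-1].astype(float)-20)*1.4,0,255).astype(np.uint8)
    k=cv2.resize(k,None,fx=f,fy=f,interpolation=cv2.INTER_CUBIC)
    def dr(P,col):
        q=np.array([(proj(c,C+p)-[x-7,y-7]+.5)*f-.5 for p in P]); cv2.polylines(k,[np.round(q).astype(np.int32)],True,col,1)
    a=np.linspace(0,2*np.pi,60)
    dr(np.c_[.021*np.cos(a),.021*np.sin(a),0*a+.105],(0,0,255))
    sq=np.array([[1,1,0],[1,-1,0],[-1,-1,0],[-1,1,0]])*.0085
    r=R.from_euler('z',yw,degrees=True)
    dr(r.apply(sq)+[0,0,.094],(0,255,0)); dr(r.apply(sq)+[0,0,.082],(255,255,0))
    o.append(k)
cv2.imwrite(sys.argv[5],np.vstack([np.hstack(o[:2]),np.hstack(o[2:])])[:,:,:])
E
python3 ov.py 0 0 -20 25 pics/ov1.png
python3 - <<'E'
import cv2;i=cv2.imread('pics/ov1.png');print(i.shape);cv2.imwrite('pics/ov1b.png',cv2.resize(i,(600,600)))
E
```

```text
[0.60042176 0.21495956 0.        ]
(780, 780, 3)
```

View pics/ov1b.png

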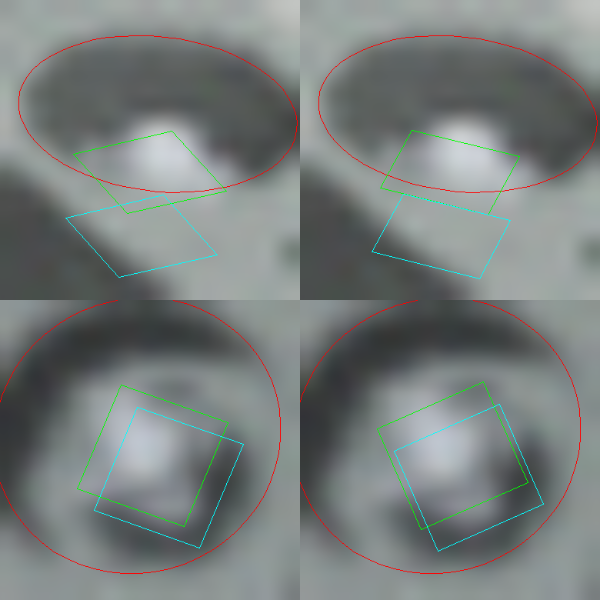

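```bash
python3 -m crank '[[1,0.8,4,0,0,0,0],[1,0.9,4.4,0,0,0,0],[1,0.9,4.4,0,0,0,0],[1,0.9,4.4,0,0,0,0],[1,0.9,4.4,0,0,0,0]]'
python3 -m crank '[[1,0.9,4.4,0,0,0,0],[1,0.9,4.4,0,0,0,0],[1,0.9,4.4,0,0,0,0],[1,0.9,4.4,0,0,0,0],[1,0.6,3,0,0,0,0]]'
python3 -m crank '[[1,0,0,0,0,0,-6.2],[1,0,0,0,0,0,0],[1,0,0,0,0,0,0]]'
python3 nav.py f 0 .03 .26 160
```

```text
time: 13.15
eef_pos: [0.5381, -0.0171, 0.2826]
tcp_rot: [0.229, 0.973, -0.0, 0.0]
contact_force: [0.8, -0.3, -3.6]
opening: 0.172
time: 13.65
eef_pos: [0.5922, 0.1873, 0.2823]
tcp_rot: [0.228, 0.974, 0.0, 0.0]
contact_force: [-0.6, -0.9, -3.0]
opening: 0.173
time: 13.95
eef_pos: [0.5919, 0.1842, 0.2821]
tcp_rot: [0.177, 0.984, -0.0, -0.0]
contact_force: [0.0, -0.5, -3.6]
opening: 0.174
t 13.95 pos [0.5919 0.1842 0.2821] shift in cur tool [0.28 3.18 2.21] in target tool [0.26 3.19 2.21] rotvec(tool) [-0.02 -0.02 -0.39] q6 -1.08
fix xy [-0.0031 -0.0018] F [ 0.  -0.5 -3.6] tq [-0.01  0.01  0.04]
```

```bash
python3 -m crank '[[1,0.2,1.8,0.5,0,0,0],[1,0.1,1.4,0.5,0,0,0],[1,0,0,0,0,0,0],[1,0,0,0,0,0,0]]'
python3 nav.py f 0 .03 .26 160
cat > hov.py <<'E'
from h import *
from nav import fixw
import sys
s=get_state(); r=R.from_quat(s["tcp_rot"]); tp=s["eef_pos"]
o=[]
for n in("scene","top"):
    c=read_camera(n); hub=tp+r.apply([0,0,.001]); m=tp+r.apply([0,0,.129])
    print(n,"pred hub",proj(c,hub).round(1),"mouth",proj(c,m).round(1),[ (t,np.round(d["location"],1).tolist(),round(d["p"],2)) for t in("wrench_hub","wrench_mouth") for d in place_of(t,n)[:3]])
    x,y=proj(c,[.6,.215,.14]).astype(int)
    k=c["color"][y-45:y+45,x-45:x+45,::-1].copy(); f=4.3
    k=cv2.resize(k,None,fx=f,fy=f,interpolation=cv2.INTER_CUBIC)
    a=np.linspace(0,2*np.pi,60); C=np.array([*fixw(0,.03),0])
    def dr(P,col):
        q=np.array([(proj(c,p)-[x-45,y-45]+.5)*f-.5 for p in P]); cv2.polylines(k,[np.round(q).astype(np.int32)],True,col,1)
    dr(C+np.c_[.021*np.cos(a),.021*np.sin(a),0*a+.105],(0,0,255))
    dr(m+np.c_[.017*np.cos(a),.017*np.sin(a),0*a],(0,255,0))
    dr(hub+np.array([r.apply([.075,0,0]),r.apply([-.075,0,0])]),(0,255,255))
    o.append(k)
cv2.imwrite(sys.argv[1],np.hstack(o))
E
python3 hov.py pics/h1.png
```

```text
time: 14.35
eef_pos: [0.6001, 0.2157, 0.2716]
tcp_rot: [0.176, 0.984, -0.0, -0.001]
contact_force: [0.0, 0.2, -3.8]
opening: 0.171
t 14.35 pos [0.6001 0.2157 0.2716] shift in cur tool [-0.06 -0.05  1.16] in target tool [-0.06 -0.05  1.16] rotvec(tool) [-0.06 -0.05 -0.24] q6 -1.03
fix xy [-0.0004  0.0306] F [ 0.   0.2 -3.8] tq [-0.02 -0.03 -0.04]
scene pred hub [394.7 150.5] mouth [389.7 187.7] [('wrench_hub', [112.5, 262.2], 0.93), ('wrench_hub', [382.6, 212.8], 0.72), ('wrench_hub', [395.3, 151.0], 0.65), ('wrench_mouth', [389.8, 187.8], 0.79), ('wrench_mouth', [125.9, 295.6], 0.76)]
top pred hub [160.4 161.3] mouth [170.5 174.9] [('wrench_hub', [447.1, 260.8], 0.73), ('wrench_hub', [161.5, 166.7], 0.6), ('wrench_hub', [262.8, 242.1], 0.23), ('wrench_mouth', [428.9, 269.0], 0.78), ('wrench_mouth', [171.9, 175.1], 0.75)]
```

View pics/h1.png

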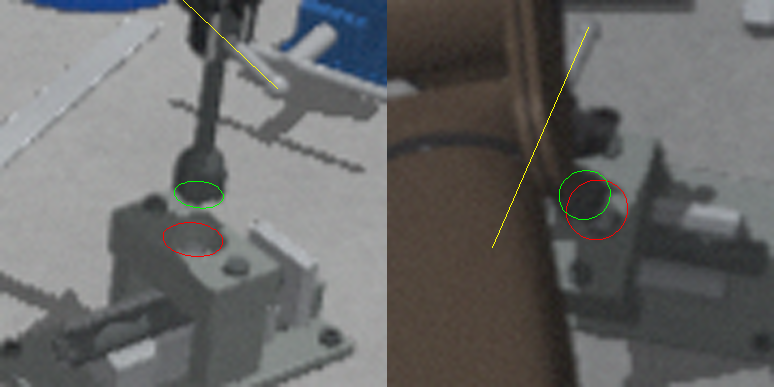

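```bash
python3 -m crank '[[1,-0.05,-0.05,1.2,0,0,0],[1,0,0,1.2,0,0,0],[1,0,0,1,0,0,0],[1,0,0,0.4,0,0,0],[1,0,0,0.2,0,0,0]]'
python3 nav.py f 0 .03 .227 160
python3 -m crank '[[1,0,0,0.2,0,0,0],[1,0,0,0.2,0,0,0],[1,0,0,0.1,0,0,0]]'
python3 nav.py f 0 .03 .227 160
```

```text
time: 15.15
eef_pos: [0.6001, 0.2147, 0.2309]
tcp_rot: [0.176, 0.984, -0.0, -0.001]
contact_force: [-0.4, 0.4, -3.9]
opening: 0.173
t 15.15 pos [0.6001 0.2147 0.2309] shift in cur tool [-0.02  0.04  0.39] in target tool [-0.02  0.04  0.39] rotvec(tool) [-0.07 -0.11 -0.26] q6 -1.03
fix xy [-0.0003  0.0297] F [-0.4  0.4 -3.9] tq [-0.03 -0.01  0.02]
time: 15.45
eef_pos: [0.6007, 0.2148, 0.2276]
tcp_rot: [0.176, 0.984, 0.0, 0.0]
contact_force: [-0.4, -0.8, -2.9]
opening: 0.169
t 15.45 pos [0.6007 0.2148 0.2276] shift in cur tool [0.03 0.   0.06] in target tool [0.03 0.   0.06] rotvec(tool) [ 0.01  0.03 -0.26] q6 -1.03
fix xy [0.0003 0.0299] F [-0.4 -0.8 -2.9] tq [-0.01  0.03  0.01]
```

```bash
python3 -m crank '[[1,0,0,0.15,0,0,0],[1,0,0,0.15,0,0,0],[1,0,0,0.1,0,0,0]]'
python3 -m crank '[[1,0,0,0.15,0,0,0],[1,0,0,0.15,0,0,0],[1,0,0,0,0,0,0]]'
python3 nav.py f 0 .03 .211 160
```

```text
time: 15.75
eef_pos: [0.6008, 0.2147, 0.2235]
tcp_rot: [0.176, 0.984, 0.0, 0.0]
contact_force: [0.7, -0.7, -0.7]
opening: 0.169
time: 16.05
eef_pos: [0.6013, 0.2148, 0.2229]
tcp_rot: [0.176, 0.984, 0.0, 0.001]
contact_force: [-1.6, -0.3, 4.3]
opening: 0.171
t 16.05 pos [0.6013 0.2148 0.2229] shift in cur tool [ 0.09 -0.02  1.19] in target tool [ 0.08 -0.02  1.19] rotvec(tool) [ 0.05  0.12 -0.25] q6 -1.03
fix xy [0.0009 0.03  ] F [-1.6 -0.3  4.3] tq [-0.23  0.44 -0.05]
```

```bash
python3 -m crank '[[1,0,0,0.1,0,0,4],[1,0,0,0,0,0,4],[1,0,0,0,0,0,0]]'
python3 nav.py f 0 .03 .211 152
python3 -m crank '[[1,0,0,0,0,0,4],[1,0,0,0,0,0,4],[1,0,0,0,0,0,0]]'
python3 nav.py f 0 .03 .211 144
```

```text
time: 16.35
eef_pos: [0.6018, 0.2153, 0.2224]
tcp_rot: [0.245, 0.97, 0.001, 0.002]
contact_force: [-1.1, 0.0, 5.3]
opening: 0.173
t 16.35 pos [0.6018 0.2153 0.2224] shift in cur tool [ 0.11 -0.09  1.14] in target tool [ 0.11 -0.09  1.14] rotvec(tool) [ 0.19  0.19 -0.32] q6 -0.89
fix xy [0.0013 0.0305] F [-1.1  0.   5.3] tq [-0.03  0.2  -0.02]
time: 16.65
eef_pos: [0.602, 0.2152, 0.2227]
tcp_rot: [0.312, 0.95, 0.001, 0.002]
contact_force: [-0.5, 0.3, 5.5]
opening: 0.172
t 16.65 pos [0.602  0.2152 0.2227] shift in cur tool [ 0.12 -0.12  1.17] in target tool [ 0.12 -0.12  1.17] rotvec(tool) [ 0.23  0.2  -0.33] q6 -0.75
fix xy [0.0016 0.0305] F [-0.5  0.3  5.5] tq [-0.04  0.21 -0.  ]
```

```bash
python3 -m crank '[[1,0,0,0,0,0,5],[1,0,0,0,0,0,5],[1,0,0,0,0,0,0]]'
python3 nav.py f 0 .03 .211 134 | tail -1
python3 -m crank '[[1,0,0,0,0,0,5],[1,0,0,0,0,0,5],[1,0,0,0,0,0,0]]'
python3 nav.py f 0 .03 .211 124
```

```text
time: 16.95
eef_pos: [0.6022, 0.2151, 0.2229]
tcp_rot: [0.393, 0.919, 0.002, 0.002]
contact_force: [-0.8, -0.5, 6.0]
opening: 0.172
fix xy [0.0018 0.0304] F [-0.8 -0.5  6. ] tq [-0.12  0.21 -0.01]
time: 17.25
eef_pos: [0.6023, 0.2149, 0.223]
tcp_rot: [0.472, 0.882, 0.002, 0.002]
contact_force: [-1.2, -0.1, 6.4]
opening: 0.174
t 17.25 pos [0.6023 0.2149 0.223 ] shift in cur tool [ 0.11 -0.16  1.2 ] in target tool [ 0.11 -0.16  1.2 ] rotvec(tool) [ 0.31  0.16 -0.34] q6 -0.4
fix xy [0.0019 0.0303] F [-1.2 -0.1  6.4] tq [-0.14  0.18 -0.01]
```

```bash
python3 hov.py pics/h2.png
```

```text
scene pred hub [393.2 165.5] mouth [388.7 201.5] [('wrench_hub', [116.9, 265.1], 0.82), ('wrench_hub', [393.4, 164.7], 0.81), ('wrench_mouth', [122.5, 297.5], 0.91), ('wrench_mouth', [389.6, 205.6], 0.63)]
top pred hub [164.7 165.9] mouth [174.1 178.4] [('wrench_hub', [445.8, 262.3], 0.84), ('wrench_hub', [173.7, 178.5], 0.75), ('wrench_hub', [162.3, 169.7], 0.6), ('wrench_mouth', [432.4, 266.1], 0.85), ('wrench_mouth', [174.5, 181.6], 0.49)]
```

View pics/h2.png

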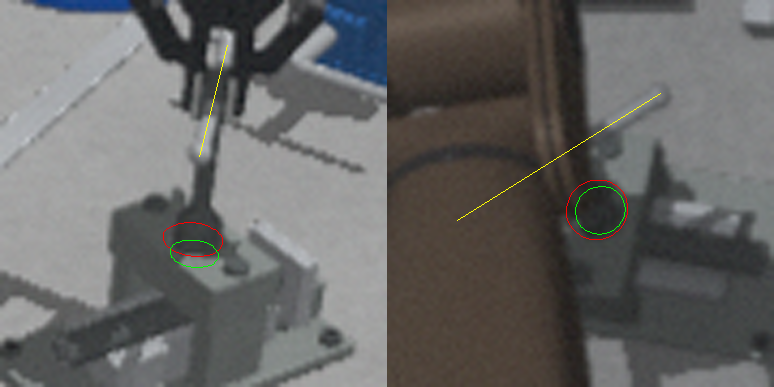

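```bash
cat > zo.py <<'E'
from h import *
from nav import fixw
import sys
s=get_state(); r=R.from_quat(s["tcp_rot"]); tp=s["eef_pos"]
c=read_camera("scene"); C=np.array([*fixw(0,.03),0]); o=[]
x,y=np.round(proj(c,C+[0,0,.11])).astype(int); f=13
for dr_ in(0,1):
    k=cv2.resize(c["color"][y-22:y+18,x-15:x+15,::-1],None,fx=f,fy=f,interpolation=cv2.INTER_CUBIC)
    a=np.linspace(0,2*np.pi,60)
    def dr(P,col):
        q=np.array([(proj(c,p)-[x-15,y-22]+.5)*f-.5 for p in P]); cv2.polylines(k,[np.round(q).astype(np.int32)],True,col,1)
    if dr_:
        dr(C+np.c_[.021*np.cos(a),.021*np.sin(a),0*a+.105],(0,0,255))
        m=tp.copy(); m[2]=.105; dr(m+np.c_[.017*np.cos(a),.017*np.sin(a),0*a],(0,255,0))
        m[2]=tp[2]-.05; dr(m+np.c_[.007*np.cos(a),.007*np.sin(a),0*a],(0,255,0))
        m[2]=tp[2]-.09; dr(m+np.c_[.007*np.cos(a),.007*np.sin(a),0*a],(0,255,0))
    o.append(k)
cv2.imwrite(sys.argv[1],np.hstack(o))
E
python3 zo.py pics/z1.png
```

```text
(no output)
```

View pics/z1.png

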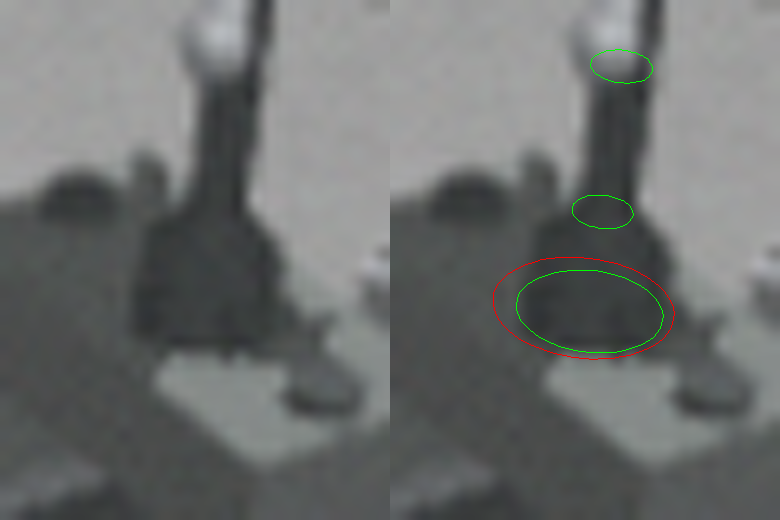

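```bash
python3 -m crank '[[1,0.11,-0.17,-0.2,0,0,0],[1,0,0,0,0,0,-7],[1,0,0,0,0,0,-7],[1,0,0,0,0,0,-7],[1,0,0,0,0,0,-7]]'
python3 -m crank '[[1,0,0,0.1,0,0,0],[1,0,0,0.15,0,0,0],[1,0,0,0.15,0,0,0]]'
python3 nav.py f 0 .03 .211 152
```

```text
time: 18.1
eef_pos: [0.5998, 0.2144, 0.2231]
tcp_rot: [0.242, 0.97, 0.0, 0.002]
contact_force: [0.8, -1.6, 3.1]
opening: 0.171
time: 18.4
eef_pos: [0.6004, 0.2146, 0.2226]
tcp_rot: [0.245, 0.97, 0.001, 0.003]
contact_force: [-2.7, -3.3, 17.0]
opening: 0.171
t 18.4 pos [0.6004 0.2146 0.2226] shift in cur tool [0.02 0.03 1.16] in target tool [0.01 0.03 1.16] rotvec(tool) [ 0.15  0.32 -0.36] q6 -0.89
fix xy [0.     0.0297] F [-2.7 -3.3 17. ] tq [-0.65  0.59  0.05]
```

```bash
python3 -m crank '[[1,0,0,-0.25,0,0,0],[1,0,0,0,0,0,8.5],[1,0,0,0,0,0,8.5],[1,0,0,0,0,0,8.5],[1,0,0,0,0,0,8.5]]'
python3 nav.py f 0 .03 .211 118
python3 -m crank '[[1,0,0,0,0,0,7],[1,0,0,0,0,0,0]]'
python3 nav.py f 0 .03 .211 111 | tail -1
python3 -m crank '[[1,0,0,0,0,0,7],[1,0,0,0,0,0,0]]'
python3 nav.py f 0 .03 .211 104
```

```text
time: 18.9
eef_pos: [0.6003, 0.2154, 0.223]
tcp_rot: [0.52, 0.854, 0.003, 0.002]
contact_force: [0.9, 0.3, 7.4]
opening: 0.171
t 18.9 pos [0.6003 0.2154 0.223 ] shift in cur tool [-0.04 -0.02  1.2 ] in target tool [-0.04 -0.01  1.2 ] rotvec(tool) [ 0.39  0.08 -0.73] q6 -0.29
fix xy [-0.0002  0.0304] F [0.9 0.3 7.4] tq [ 0.04 -0.28  0.01]
time: 19.1
eef_pos: [0.6003, 0.2153, 0.223]
tcp_rot: [0.57, 0.822, 0.003, 0.002]
contact_force: [1.5, 0.4, 7.3]
opening: 0.173
fix xy [-0.0002  0.0304] F [1.5 0.4 7.3] tq [ 0.02 -0.24  0.01]
time: 19.3
eef_pos: [0.6003, 0.2153, 0.223]
tcp_rot: [0.619, 0.785, 0.003, 0.002]
contact_force: [0.2, 0.2, 6.1]
opening: 0.173
t 19.3 pos [0.6003 0.2153 0.223 ] shift in cur tool [-0.04 -0.01  1.2 ] in target tool [-0.04 -0.    1.2 ] rotvec(tool) [ 0.39 -0.01 -0.5 ] q6 -0.05
fix xy [-0.0001  0.0303] F [0.2 0.2 6.1] tq [-0.03 -0.3  -0.05]
```

```bash
python3 -m crank '[[1,0,0,0,0,0,7],[1,0,0,0,0,0,0]]'
python3 nav.py f 0 .03 .211 97 | tail -1
python3 -m crank '[[1,0,0,0,0,0,7],[1,0,0,0,0,0,0]]'
python3 nav.py f 0 .03 .211 90 | tail -1
python3 -m crank '[[1,0,0,0,0,0,7],[1,0,0,0,0,0,0]]'
python3 nav.py f 0 .03 .211 83 | tail -1
python3 -m crank '[[1,0,0,0,0,0,7],[1,0,0,0,0,0,0]]'
python3 nav.py f 0 .03 .211 76
```

```text
time: 19.5
eef_pos: [0.6004, 0.2153, 0.2229]
tcp_rot: [0.666, 0.746, 0.003, 0.002]
contact_force: [1.4, 0.7, 7.0]
opening: 0.167
fix xy [-0.0001  0.0303] F [1.4 0.7 7. ] tq [-0.03 -0.3   0.01]
time: 19.7
eef_pos: [0.6004, 0.2153, 0.2228]
tcp_rot: [0.71, 0.704, 0.003, 0.002]
contact_force: [1.0, 0.3, 5.9]
opening: 0.173
fix xy [-0.0001  0.0303] F [1.  0.3 5.9] tq [ 0.01 -0.38 -0.06]
time: 19.9
eef_pos: [0.6005, 0.2152, 0.2227]
tcp_rot: [0.752, 0.659, 0.003, 0.002]
contact_force: [2.3, -0.6, 4.3]
opening: 0.17
fix xy [-0.      0.0303] F [ 2.3 -0.6  4.3] tq [-0.06 -0.41  0.01]
time: 20.1
eef_pos: [0.5989, 0.2148, 0.2198]
tcp_rot: [0.79, 0.613, 0.001, 0.0]
contact_force: [2.2, -1.0, -2.8]
opening: 0.175
t 20.1 pos [0.5989 0.2148 0.2198] shift in cur tool [0.05 0.14 0.88] in target tool [0.05 0.15 0.88] rotvec(tool) [ 0.09 -0.04 -0.35] q6 0.44
fix xy [-0.0015  0.0296] F [ 2.2 -1.  -2.8] tq [-0.16 -0.74  0.01]
```

```bash
python3 -m crank '[[1,0,0,0.1,0,0,4],[1,0,0,0.2,0,0,3],[1,0,0,0.2,0,0,0]]'
python3 nav.py f 0 .03 .211 69
python3 -m crank '[[1,0,0,0.2,0,0,0],[1,0,0,0.2,0,0,0],[1,0,0,0.1,0,0,0]]'
python3 nav.py f 0 .03 .211 69
```

```text
time: 20.4
eef_pos: [0.5991, 0.2144, 0.2141]
tcp_rot: [0.825, 0.565, 0.001, 0.001]
contact_force: [3.1, -1.3, -1.2]
opening: 0.171
t 20.4 pos [0.5991 0.2144 0.2141] shift in cur tool [0.1  0.1  0.31] in target tool [0.1  0.11 0.31] rotvec(tool) [ 0.11  0.   -0.18] q6 0.55
fix xy [-0.0012  0.0292] F [ 3.1 -1.3 -1.2] tq [-0.34 -0.85 -0.05]
time: 20.7
eef_pos: [0.5994, 0.2145, 0.2113]
tcp_rot: [0.825, 0.565, 0.001, 0.001]
contact_force: [1.6, -1.6, 6.3]
opening: 0.168
t 20.7 pos [0.5994 0.2145 0.2113] shift in cur tool [0.08 0.08 0.03] in target tool [0.08 0.08 0.03] rotvec(tool) [ 0.13 -0.02 -0.21] q6 0.56
fix xy [-0.001   0.0293] F [ 1.6 -1.6  6.3] tq [-0.58 -0.56  0.03]
```

```bash
python3 -m crank '[[1,0,0.05,-0.1,0,0,6],[1,0,0,0,0,0,6],[1,0,0,0,0,0,6],[1,0,0,0,0,0,6],[1,0,0,0,0,0,0]]'
python3 nav.py f 0 .03 .211 45 
python3 -m crank '[[1,0,0,0,0,0,6],[1,0,0,0,0,0,6],[1,0,0,0,0,0,6],[1,0,0,0,0,0,0]]'
python3 nav.py f 0 .03 .211 27
```

```text
time: 21.2
eef_pos: [0.5991, 0.2146, 0.2114]
tcp_rot: [0.925, 0.381, 0.0, 0.0]
contact_force: [2.5, -1.3, 3.0]
opening: 0.171
t 21.2 pos [0.5991 0.2146 0.2114] shift in cur tool [0.11 0.07 0.04] in target tool [0.11 0.07 0.04] rotvec(tool) [ 0.02 -0.03 -0.21] q6 0.97
fix xy [-0.0012  0.0295] F [ 2.5 -1.3  3. ] tq [-0.38 -0.59 -0.01]
time: 21.6
eef_pos: [0.5989, 0.215, 0.2113]
tcp_rot: [0.973, 0.232, 0.0, -0.0]
contact_force: [2.3, -0.1, 2.6]
opening: 0.168
t 21.6 pos [0.5989 0.215  0.2113] shift in cur tool [0.13 0.07 0.03] in target tool [0.13 0.07 0.03] rotvec(tool) [-0.05 -0.02 -0.12] q6 1.29
fix xy [-0.0015  0.0297] F [ 2.3 -0.1  2.6] tq [-0.12 -0.44  0.09]
```

```bash
python3 -m crank '[[1,0,0,0,0,0,6],[1,0,0,0,0,0,6],[1,0,0,0,0,0,0]]'
python3 nav.py f 0 .03 .211 15 
python3 -m crank '[[1,0,0,0,0,0,6],[1,0,0,0,0,0,0]]'
python3 nav.py f 0 .03 .211 9
python3 -m crank '[[1,0,0,0,0,0,6],[1,0,0,0,0,0,0]]'
python3 nav.py f 0 .03 .211 3
```

```text
time: 21.9
eef_pos: [0.5988, 0.2152, 0.2113]
tcp_rot: [0.992, 0.13, -0.0, -0.001]
contact_force: [2.5, -0.1, 3.6]
opening: 0.171
t 21.9 pos [0.5988 0.2152 0.2113] shift in cur tool [0.15 0.06 0.03] in target tool [0.15 0.07 0.03] rotvec(tool) [-0.09 -0.   -0.07] q6 1.49
fix xy [-0.0016  0.03  ] F [ 2.5 -0.1  3.6] tq [ 0.17 -0.37  0.05]
time: 22.1
eef_pos: [0.5988, 0.2153, 0.2113]
tcp_rot: [0.997, 0.078, -0.0, -0.001]
contact_force: [1.3, 1.4, 3.5]
opening: 0.173
t 22.1 pos [0.5988 0.2153 0.2113] shift in cur tool [0.15 0.06 0.03] in target tool [0.15 0.06 0.03] rotvec(tool) [-0.1  -0.   -0.03] q6 1.6
fix xy [-0.0016  0.0301] F [1.3 1.4 3.5] tq [ 0.27 -0.24  0.07]
time: 22.3
eef_pos: [0.5989, 0.2154, 0.2113]
tcp_rot: [1.0, 0.026, -0.0, -0.001]
contact_force: [0.5, 2.3, 5.2]
opening: 0.17
t 22.3 pos [0.5989 0.2154 0.2113] shift in cur tool [0.15 0.05 0.03] in target tool [0.15 0.05 0.03] rotvec(tool) [-0.11  0.   -0.02] q6 1.7
fix xy [-0.0016  0.0301] F [0.5 2.3 5.2] tq [ 0.54 -0.12  0.06]
```

```bash
python3 -m crank '[[1,0,0,0,0,0,4],[1,0,0,0,0,0,0]]'
python3 nav.py f 0 .03 .211 -1
python3 -m crank '[[1,0,0,0,0,0,4],[1,0,0,0,0,0,0]]'
python3 nav.py f 0 .03 .211 -5
python3 -m crank '[[1,0,0,0,0,0,4],[1,0,0,0,0,0,0]]'
python3 nav.py f 0 .03 .211 -9
```

```text
time: 22.5
eef_pos: [0.5989, 0.2154, 0.2113]
tcp_rot: [1.0, -0.009, -0.0, -0.001]
contact_force: [0.6, 3.7, 5.6]
opening: 0.174
t 22.5 pos [0.5989 0.2154 0.2113] shift in cur tool [0.15 0.04 0.03] in target tool [0.15 0.04 0.03] rotvec(tool) [-0.12  0.   -0.  ] q6 1.77
fix xy [-0.0016  0.0302] F [0.6 3.7 5.6] tq [ 0.75 -0.1   0.1 ]
time: 22.7
eef_pos: [0.5989, 0.2154, 0.2113]
tcp_rot: [0.999, -0.044, -0.0, -0.001]
contact_force: [0.9, 4.1, 6.2]
opening: 0.174
t 22.7 pos [0.5989 0.2154 0.2113] shift in cur tool [0.15 0.03 0.03] in target tool [0.15 0.03 0.03] rotvec(tool) [-0.12  0.01 -0.03] q6 1.84
fix xy [-0.0015  0.0302] F [0.9 4.1 6.2] tq [ 0.8  -0.09  0.1 ]
time: 22.9
eef_pos: [0.5989, 0.2156, 0.2113]
tcp_rot: [0.997, -0.079, -0.0, -0.001]
contact_force: [-0.2, 3.2, 4.9]
opening: 0.172
t 22.9 pos [0.5989 0.2156 0.2113] shift in cur tool [0.16 0.04 0.03] in target tool [0.16 0.04 0.03] rotvec(tool) [-0.14  0.01 -0.03] q6 1.91
fix xy [-0.0016  0.0303] F [-0.2  3.2  4.9] tq [ 0.85 -0.15  0.09]
```

```bash
python3 -m crank '[[1,0,0,0,0,0,4],[1,0,0,0,0,0,0]]'
python3 nav.py f 0 .03 .211 -13
python3 -m crank '[[1,0,0,0,0,0,4],[1,0,0,0,0,0,0]]'
python3 nav.py f 0 .03 .211 -17
python3 zo.py pics/z2.png
```

```text
time: 23.1
eef_pos: [0.599, 0.2156, 0.2113]
tcp_rot: [0.994, -0.113, -0.0, -0.001]
contact_force: [0.4, 4.6, 5.5]
opening: 0.173
t 23.1 pos [0.599  0.2156 0.2113] shift in cur tool [0.16 0.03 0.03] in target tool [0.16 0.03 0.03] rotvec(tool) [-0.15  0.02 -0.01] q6 1.98
fix xy [-0.0015  0.0304] F [0.4 4.6 5.5] tq [ 0.93 -0.11  0.22]
time: 23.3
eef_pos: [0.599, 0.2157, 0.2113]
tcp_rot: [0.989, -0.147, 0.0, -0.001]
contact_force: [0.6, 3.9, 4.7]
opening: 0.171
t 23.3 pos [0.599  0.2157 0.2113] shift in cur tool [0.16 0.03 0.03] in target tool [0.16 0.03 0.03] rotvec(tool) [-0.13  0.01  0.07] q6 2.05
fix xy [-0.0016  0.0305] F [0.6 3.9 4.7] tq [ 1.02 -0.11  0.53]
```

View pics/z2.png

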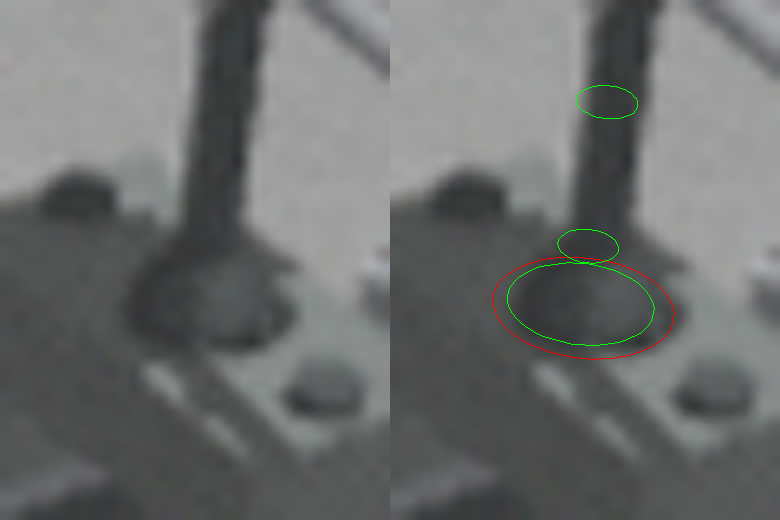

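```bash
python3 -m crank '[[1,0,0,0,0,0,3],[1,0,0,0,0,0,0]]'
python3 nav.py f 0 .03 .211 -20
python3 -m crank '[[1,0,0,0,0,0,3],[1,0,0,0,0,0,0]]'
python3 nav.py f 0 .03 .211 -23
```

```text
time: 23.55
eef_pos: [0.599, 0.2157, 0.2114]
tcp_rot: [0.985, -0.172, 0.0, -0.001]
contact_force: [1.1, 3.7, 4.8]
opening: 0.173
t 23.55 pos [0.599  0.2157 0.2114] shift in cur tool [0.16 0.02 0.04] in target tool [0.16 0.02 0.04] rotvec(tool) [-0.12  0.    0.2 ] q6 2.1
fix xy [-0.0015  0.0305] F [1.1 3.7 4.8] tq [ 1.07 -0.2   0.93]
time: 23.75
eef_pos: [0.5991, 0.2158, 0.2114]
tcp_rot: [0.98, -0.198, 0.0, -0.001]
contact_force: [1.3, 4.5, 4.9]
opening: 0.169
t 23.75 pos [0.5991 0.2158 0.2114] shift in cur tool [0.16 0.02 0.04] in target tool [0.16 0.02 0.04] rotvec(tool) [-0.13 -0.01  0.18] q6 2.15
fix xy [-0.0015  0.0306] F [1.3 4.5 4.9] tq [ 1.19 -0.2   1.  ]
```

```bash
python3 -m crank '[[1,0,0,0,0,0,4],[1,0,0,0,0,0,0]]' 120
python3 nav.py f 0 .03 .211 -27
python3 hov.py pics/h3.png
```

```text
time: 23.95
eef_pos: [0.599, 0.2159, 0.2114]
tcp_rot: [0.973, -0.232, 0.0, -0.001]
contact_force: [0.0, 4.3, 5.8]
opening: 0.168
t 23.95 pos [0.599  0.2159 0.2114] shift in cur tool [0.16 0.02 0.04] in target tool [0.16 0.02 0.04] rotvec(tool) [-0.14  0.02  0.11] q6 2.23
fix xy [-0.0015  0.0306] F [0.  4.3 5.8] tq [ 1.18 -0.14  0.72]
scene pred hub [392.1 168.3] mouth [387.5 203.9] [('wrench_hub', [115.5, 264.1], 0.89), ('wrench_hub', [390.1, 169.3], 0.76), ('wrench_mouth', [386.4, 206.6], 0.7), ('wrench_mouth', [123.8, 299.1], 0.7), ('wrench_mouth', [391.7, 170.0], 0.4)]
top pred hub [165.2 168.3] mouth [174.5 180.8] [('wrench_hub', [445.9, 257.9], 0.97), ('wrench_hub', [164.8, 170.5], 0.58), ('wrench_mouth', [175.9, 179.1], 0.65), ('wrench_mouth', [431.0, 265.5], 0.64)]
```

View pics/h3.png

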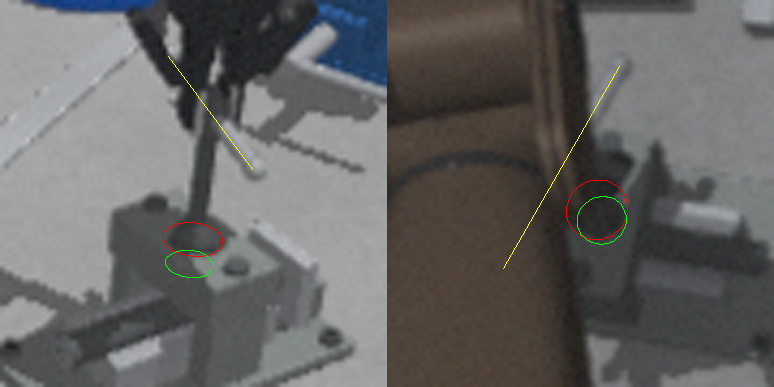

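```bash
cat > bar.py <<'E'
from h import *
import sys
s=get_state(); r=R.from_quat(s["tcp_rot"]); tp=s["eef_pos"]; o=[]
sg=float(sys.argv[2])
for n in("scene","top"):
    c=read_camera(n); hub=tp+r.apply([0,0,.001]); e=hub+r.apply([.068*sg,0,0])
    x,y=np.round(proj(c,e)).astype(int); f=13; x0,y0=x-15,y-15
    k=cv2.resize(c["color"][y0:y0+30,x0:x0+30,::-1],None,fx=f,fy=f,interpolation=cv2.INTER_CUBIC)
    for d in(0,10,20):
        rr=r*R.from_euler('z',-d,degrees=True); q=[(proj(c,hub+rr.apply([a*sg,0,0]))-[x0,y0]+.5)*f-.5 for a in(.03,.075)]
        cv2.line(k,*[tuple(int(v) for v in p) for p in q],[(0,255,255),(0,255,0),(0,0,255)][d//10],1)
    o.append(k)
cv2.imwrite(sys.argv[1],np.hstack(o))
E
python3 bar.py pics/b1.png 1
```

```text
(no output)
```

View pics/b1.png

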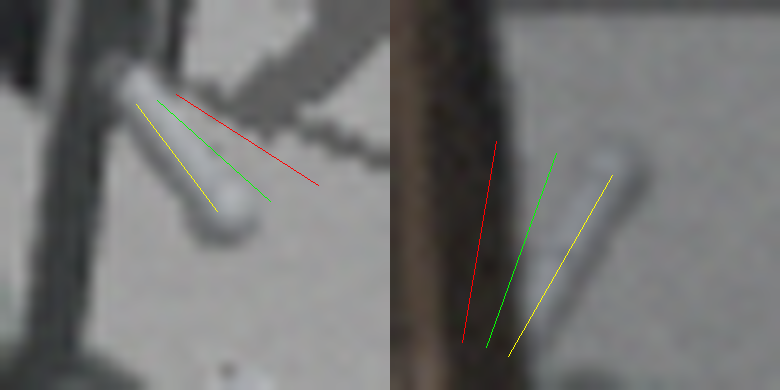

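```bash
python3 -m crank '[[1,0,0,0,0,0,4],[1,0,0,0,0,0,0]]'
python3 nav.py f 0 .03 .211 -31
python3 -m crank '[[1,0,0,0,0,0,4],[1,0,0,0,0,0,0]]'
python3 nav.py f 0 .03 .211 -35
```

```text
time: 24.55
eef_pos: [0.599, 0.2158, 0.2114]
tcp_rot: [0.964, -0.265, 0.0, -0.001]
contact_force: [1.5, 6.6, 4.3]
opening: 0.161
t 24.55 pos [0.599  0.2158 0.2114] shift in cur tool [0.16 0.01 0.04] in target tool [0.16 0.   0.04] rotvec(tool) [-0.13  0.01  0.26] q6 2.29
fix xy [-0.0015  0.0306] F [1.5 6.6 4.3] tq [ 1.32 -0.18  1.43]
time: 24.75
eef_pos: [0.5991, 0.2161, 0.2114]
tcp_rot: [0.954, -0.301, -0.0, -0.002]
contact_force: [-0.1, 4.3, 4.8]
opening: 0.165
t 24.75 pos [0.5991 0.2161 0.2114] shift in cur tool [0.17 0.02 0.04] in target tool [0.17 0.02 0.04] rotvec(tool) [-0.21  0.07 -0.07] q6 2.37
fix xy [-0.0015  0.0309] F [-0.1  4.3  4.8] tq [ 1.24 -0.18 -0.12]
```

```bash
python3 bar.py pics/b2.png 1
```

```text
(no output)
```

View pics/b2.png

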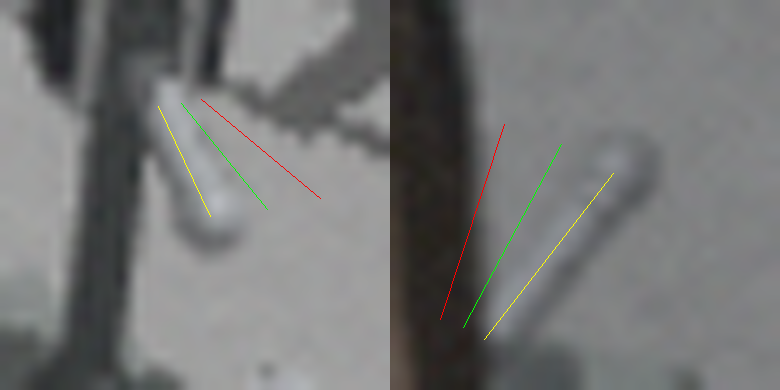

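```bash
python3 nav.py f 0 .03 .211 -35 | tail -1
python3 -m crank '[[1,0,0,0,0,0,-4],[1,0,0,0,0,0,0]]' | sed -n 3,4p
python3 nav.py f 0 .03 .211 -31| tail -1
python3 -m crank '[[1,0,0,0,0,0,-4],[1,0,0,0,0,0,0]]'| sed -n 3,4p
python3 nav.py f 0 .03 .211 -27| tail -1
python3 -m crank '[[1,0,0,0,0,0,-4],[1,0,0,0,0,0,0]]'| sed -n 3,4p
python3 nav.py f 0 .03 .211 -23| tail -1
```

```text
fix xy [-0.0014  0.0309] F [0.7 5.2 4.3] tq [ 1.34 -0.2  -0.12]
tcp_rot: [0.963, -0.268, -0.0, -0.002]
contact_force: [1.3, 5.2, 4.8]
fix xy [-0.0014  0.0307] F [1.3 5.2 4.8] tq [ 1.34 -0.16 -0.04]
tcp_rot: [0.972, -0.234, -0.0, -0.002]
contact_force: [0.8, 4.3, 6.1]
fix xy [-0.0015  0.0307] F [0.8 4.3 6.1] tq [ 1.31 -0.14 -0.  ]
tcp_rot: [0.98, -0.2, -0.0, -0.002]
contact_force: [0.2, 4.4, 5.2]
fix xy [-0.0015  0.0306] F [0.2 4.4 5.2] tq [ 1.29 -0.1   0.  ]
```

```bash
python3 bar.py pics/b3.png 1
```

```text
(no output)
```

View pics/b3.png

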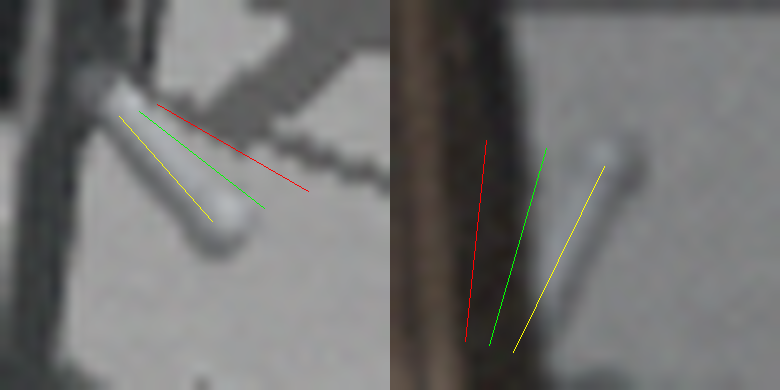

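```bash
python3 -m crank '[[1,0,0,0,0,0,6],[1,0,0,0,0,0,6],[1,0,0,0,0,0,0]]'| sed -n 3,4p
python3 nav.py f 0 .03 .211 -35| tail -1
python3 -m crank '[[1,0,0,0,0,0,3],[1,0,0,0,0,0,0]]'| sed -n 3,4p
python3 nav.py f 0 .03 .211 -38| tail -1
python3 -m crank '[[1,0,0,0,0,0,3],[1,0,0,0,0,0,0]]'| sed -n 3,4p
python3 nav.py f 0 .03 .211 -41| tail -1
python3 -m crank '[[1,0,0,0,0,0,3],[1,0,0,0,0,0,0]]'| sed -n 3,4p
python3 nav.py f 0 .03 .211 -44
```

```text
tcp_rot: [0.953, -0.303, -0.0, -0.002]
contact_force: [0.8, 4.9, 5.0]
fix xy [-0.0014  0.0309] F [0.8 4.9 5. ] tq [ 1.35 -0.19 -0.2 ]
tcp_rot: [0.945, -0.327, -0.0, -0.002]
contact_force: [2.3, 5.3, 5.4]
fix xy [-0.0014  0.0309] F [2.3 5.3 5.4] tq [ 1.4  -0.2   0.09]
tcp_rot: [0.937, -0.35, 0.0, -0.002]
contact_force: [0.2, 5.5, 5.2]
fix xy [-0.0014  0.031 ] F [0.2 5.5 5.2] tq [ 1.46 -0.26  0.71]
tcp_rot: [0.927, -0.376, 0.0, -0.002]
contact_force: [1.5, 5.5, 4.3]
t 26.45 pos [0.5994 0.2162 0.2115] shift in cur tool [0.16 0.02 0.05] in target tool [0.16 0.02 0.05] rotvec(tool) [-0.26  0.1  -0.19] q6 2.53
fix xy [-0.0012  0.031 ] F [1.5 5.5 4.3] tq [ 1.4  -0.3  -0.26]
```

```bash
python3 bar.py pics/b4.png 1
python3 - <<'E'
from h import *
c=read_camera("scene"); cv2.imwrite("pics/w1.png",cv2.resize(c["color"][110:250,320:460,::-1],None,fx=4.2,fy=4.2,interpolation=cv2.INTER_CUBIC))
E
```

```text
(no output)
```

View pics/b4.png

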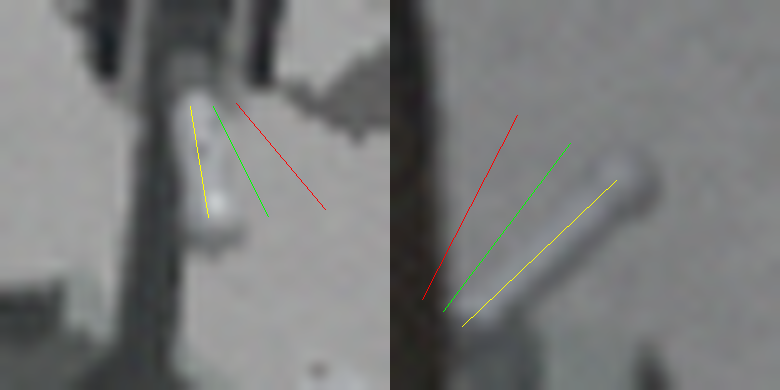

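View pics/w1.png

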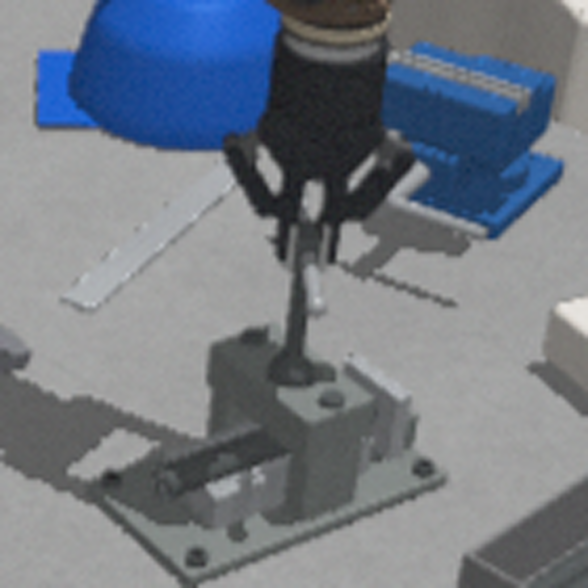

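```bash
for i in 1; do
python3 -m crank '[[1,0,0,0,0,0,-5],[1,0,0,0,0,0,-5],[1,0,0,0,0,0,0]]'| sed -n 3,4p
python3 nav.py f 0 .03 .211 -34| tail -1
python3 -m crank '[[1,0,0,0,0,0,-4]]'| sed -n 3p
python3 nav.py f 0 .03 .211 -30| tail -1
python3 -m crank '[[1,0,0,0,0,0,-4]]'| sed -n 3p
python3 nav.py f 0 .03 .211 -26| tail -1
python3 -m crank '[[1,0,0,0,0,0,-4]]'| sed -n 3p
python3 nav.py f 0 .03 .211 -22| tail -1
python3 -m crank '[[1,0,0,0,0,0,-4]]'| sed -n 3p
python3 nav.py f 0 .03 .211 -18
done
```

```text
tcp_rot: [0.956, -0.293, -0.0, -0.002]
contact_force: [0.9, 5.0, 5.1]
fix xy [-0.0013  0.0307] F [0.9 5.  5.1] tq [ 1.26 -0.21  0.01]
tcp_rot: [0.966, -0.26, -0.0, -0.002]
fix xy [-0.0014  0.0306] F [-0.3  5.3  5.3] tq [ 1.2  -0.19 -0.25]
tcp_rot: [0.974, -0.225, -0.0, -0.002]
fix xy [-0.0014  0.0305] F [0.3 5.  4.9] tq [ 1.18 -0.13 -0.16]
tcp_rot: [0.982, -0.191, -0.0, -0.002]
fix xy [-0.0014  0.0304] F [0.5 4.7 5.1] tq [ 1.14 -0.14 -0.24]
tcp_rot: [0.988, -0.157, -0.0, -0.002]
t 27.3 pos [0.5991 0.2156 0.2114] shift in cur tool [0.15 0.01 0.04] in target tool [0.15 0.01 0.04] rotvec(tool) [-0.19  0.05 -0.02] q6 2.07
fix xy [-0.0014  0.0304] F [-0.3  3.8  5.3] tq [ 1.08 -0.09 -0.25]
```

```bash
python3 -m crank '[[1,0,0,0,0,0,5]]'>/dev/null
python3 nav.py f 0 .03 .211 -23| tail -1
python3 -m crank '[[1,0,0,0,0,0,5]]'>/dev/null
python3 nav.py f 0 .03 .211 -28| tail -1
python3 -m crank '[[1,0,0,0,0,0,3]]'>/dev/null
python3 nav.py f 0 .03 .211 -31| tail -1
python3 -m crank '[[1,0,0,0,0,0,3]]'>/dev/null
python3 nav.py f 0 .03 .211 -34| tail -1
python3 -m crank '[[1,0,0,0,0,0,3]]'>/dev/null
python3 nav.py f 0 .03 .211 -37| tail -1
python3 -m crank '[[1,0,0,0,0,0,3]]'>/dev/null
python3 nav.py f 0 .03 .211 -40| tail -1
```

```text
fix xy [-0.0014  0.0303] F [0.8 3.8 5.2] tq [ 1.06 -0.23 -0.02]
fix xy [-0.0011  0.03  ] F [0.6 3.5 6. ] tq [ 0.87 -0.25  0.24]
fix xy [-0.001   0.0298] F [0.6 3.3 4.4] tq [ 0.65 -0.31  0.21]
fix xy [-0.0015  0.0297] F [-0.4  3.4  5.4] tq [0.96 0.04 0.21]
fix xy [-0.0014  0.03  ] F [0.9 3.  4.8] tq [ 0.97 -0.24  0.19]
fix xy [-0.0012  0.0301] F [1.7 4.  4.7] tq [ 1.05 -0.33  0.09]
```

```bash
python3 bar.py pics/b5.png 1
```

```text
(no output)
```

View pics/b5.png

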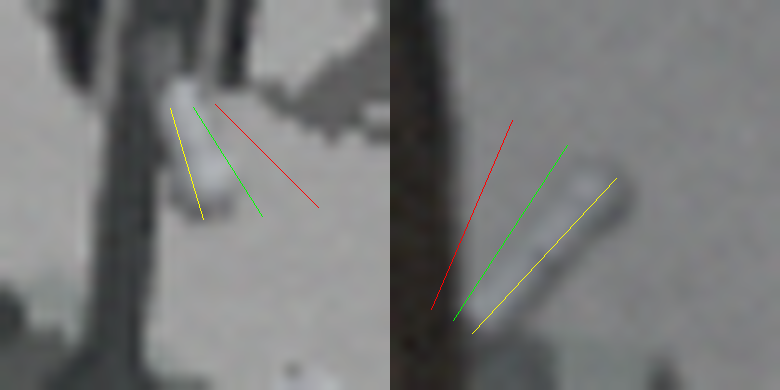

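Run:
```python
from h import *
c=read_camera("scene"); cv2.imwrite("pics/w2.png",cv2.resize(c["color"][135:225,350:440,::-1],None,fx=6.5,fy=6.5,interpolation=cv2.INTER_CUBIC)); s=get_state(); print(s["opening"],s["tcp_rot"],s["eef_pos"],s["time"])
```

```text
0.16589132465658563 [ 9.39346639e-01 -3.42967133e-01  1.76161261e-04 -1.18601747e-03] [0.59934146 0.21515822 0.21117526] 28.05
```

View pics/w2.png

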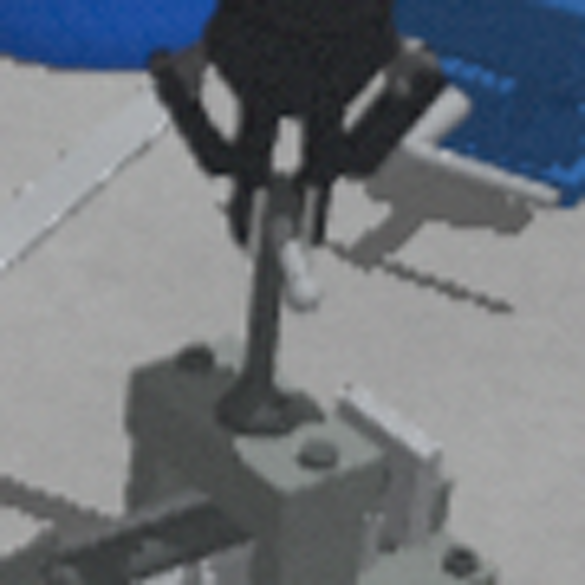

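```bash
python3 -m crank '[[0.3,0,0,0,0,0,0],[0,0,0,0,0,0,0],[0,0,0,0,0,0,0]]'
python3 bar.py pics/b6.png 1
python3 - <<'E'
from h import *
c=read_camera("scene"); cv2.imwrite("pics/w3.png",cv2.resize(c["color"][135:225,350:440,::-1],None,fx=6.5,fy=6.5,interpolation=cv2.INTER_CUBIC))
E
```

```text
time: 28.35
eef_pos: [0.5979, 0.2136, 0.209]
tcp_rot: [0.939, -0.344, -0.001, 0.002]
contact_force: [-0.3, 1.0, 0.3]
opening: 0.499
```

View pics/b6.png

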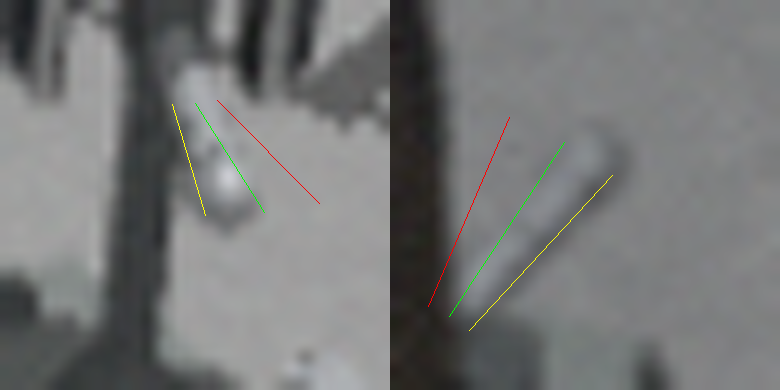

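View pics/w3.png

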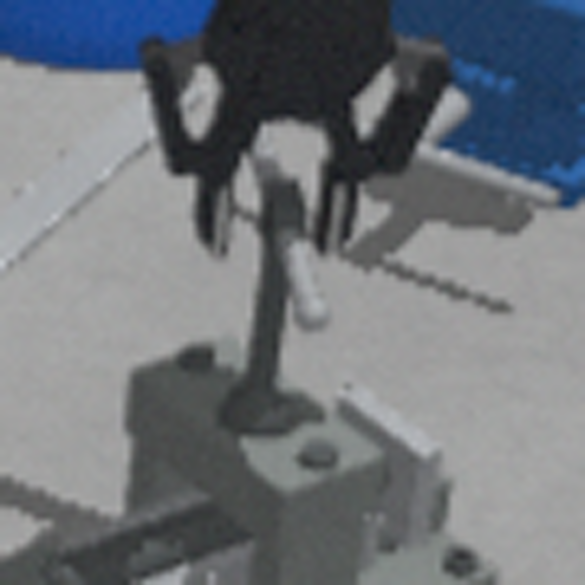

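```bash
python3 -m crank '[[0,0,0,-2.5,0,0,0],[0,0,0,-3,0,0,-8.5],[0,0,0,0,0,0,-8.5],[0,0,0,0,0,0,-8.5],[0,0,0,0,0,0,-8.5]]' | sed -n 1,3p
python3 -m crank '[[0,0,0,0,0,0,-8.5],[0,0,0,0,0,0,-8.5],[0,0,0,0,0,0,-8.5],[0,0,0,0,0,0,-8.5],[0,0,0,0,0,0,-8.5]]' | sed -n 1,3p
python3 -m crank '[[0,0,0,0,0,0,-8.5],[0,0,0,0,0,0,-8.5],[0,0,0,0,0,0,-8.5],[0,0,0,0,0,0,-8.5],[0,0,0,0,0,0,-8.5]]' | sed -n 1,3p
python3 -m crank '[[0,0,0,0,0,0,-8.5],[0,0,0,0,0,0,-8.5],[0,0,0,0,0,0,-8.5],[0,0,0,0,0,0,-8.5],[0,0,0,0,0,0,-8.5]]' | sed -n 1,3p
python3 -m crank '[[0,0,0,0,0,0,-8.5],[0,0,0,0,0,0,-5],[0,0,0,0,0,0,0]]' | sed -n 1,3p
python3 nav.py f 0 .03 .209 143
python3 - <<'E'
from h import *
c=read_camera("scene"); cv2.imwrite("pics/w4.png",cv2.resize(c["color"][125:225,345:435,::-1],None,fx=6,fy=6,interpolation=cv2.INTER_CUBIC))
d=read_camera("top"); cv2.imwrite("pics/w4t.png",cv2.resize(d["color"][140:220,130:220,::-1],None,fx=7,fy=7,interpolation=cv2.INTER_CUBIC))
for n,k in(("scene",c),("top",d)): print(n,[(t,np.round(a["location"],1).tolist(),round(a["p"],2),atz(k,a["location"],.21 if 'hub' in t else .082)[:2].round(4)) for t in("wrench_hub","wrench_mouth") for a in place_of(t,n)[:3]])
E
```

```text
time: 29.0
eef_pos: [0.5989, 0.2144, 0.2661]
tcp_rot: [0.999, -0.051, 0.0, 0.0]
time: 29.5
eef_pos: [0.5988, 0.2143, 0.2656]
tcp_rot: [0.949, 0.314, -0.0, 0.0]
time: 30.0
eef_pos: [0.5989, 0.2143, 0.2656]
tcp_rot: [0.771, 0.637, -0.0, 0.0]
time: 30.5
eef_pos: [0.5988, 0.2143, 0.2656]
tcp_rot: [0.488, 0.873, -0.0, -0.0]
time: 30.8
eef_pos: [0.5989, 0.2144, 0.2656]
tcp_rot: [0.385, 0.923, -0.0, -0.0]
t 30.8 pos [0.5989 0.2144 0.2656] shift in cur tool [-0.07  0.16  5.66] in target tool [-0.09  0.14  5.66] rotvec(tool) [-0.05 -0.01 -8.26] q6 -0.6
fix xy [-0.0014  0.0292] F [ 0.6 -0.   1. ] tq [ 0.    0.03 -0.02]
scene [('wrench_hub', [116.5, 262.4], 0.87, array([ 0.4548, -0.5902])), ('wrench_hub', [393.9, 171.9], 0.7, array([0.6152, 0.2051])), ('wrench_mouth', [386.8, 207.8], 0.69, array([0.6111, 0.1992])), ('wrench_mouth', [125.5, 296.7], 0.59, array([ 0.4389, -0.5849])), ('wrench_mouth', [385.5, 214.0], 0.2, array([0.6298, 0.1721]))]
top [('wrench_hub', [445.0, 261.0], 0.7, array([ 0.3424, -0.5358])), ('wrench_hub', [166.3, 168.3], 0.58, array([0.5991, 0.2131])), ('wrench_mouth', [431.3, 264.6], 0.74, array([ 0.3479, -0.5333])), ('wrench_mouth', [174.7, 177.5], 0.64, array([0.6093, 0.216 ]))]
```

View pics/w4.png

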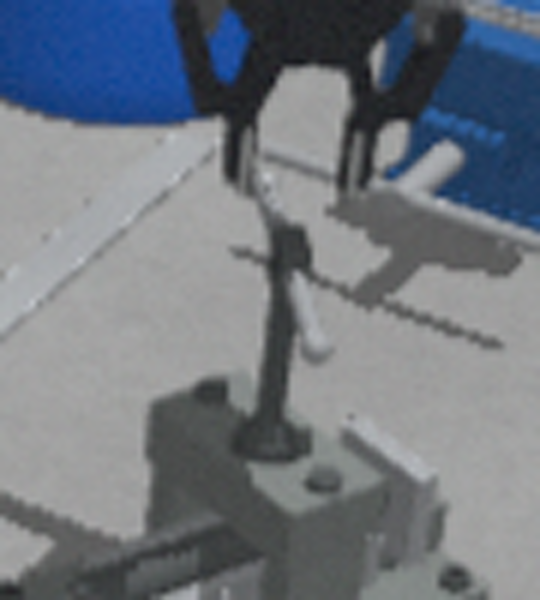

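View pics/w4t.png

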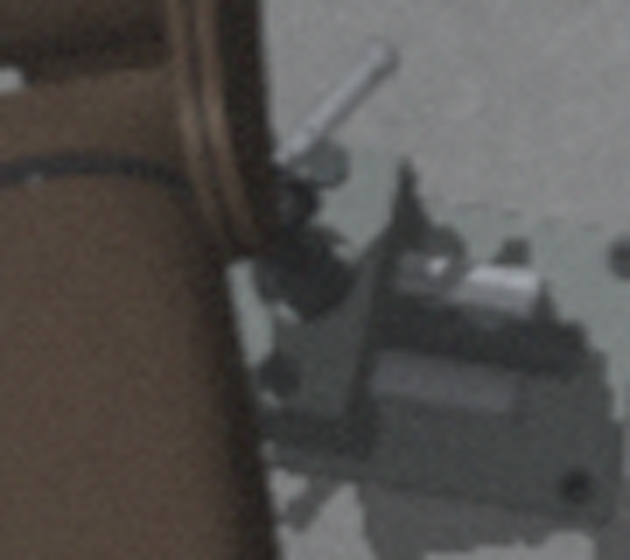

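```bash
cat > wf.py <<'E'
from h import *
from scipy.optimize import least_squares
S=read_camera("scene");T=read_camera("top")
def fit(obs):
    f=lambda x:np.concatenate([proj(c,[x[0]+m*np.cos(x[2]),x[1]+m*np.sin(x[2]),.21])-p for c,p,m in obs])
    r=least_squares(f,[.6,.215,-.6]); print(r.x[:2].round(4),np.degrees(r.x[2]).round(1),f(r.x).round(1))
u=lambda p,f,o:(np.array(p)+.5)/f-.5+np.array(o)
a=(S,u((262,172),6,(345,125)),-.075);b=(S,u((320,355),6,(345,125)),.075);t=(T,u((390,50),7,(130,140)),.075); h=(S,u((290,246),6,(345,125)),0)
fit([a,b,t]);fit([a,b,h]);fit([a,b,h,t])
E
python3 wf.py
```

```text
[0.6026 0.2139] -39.3 [ 0.   2.9 -0.7 -0.6 -1.1  0.2]
[0.5965 0.2225] -38.5 [ 0.   1.2 -0.  -2.6 -0.   1.7]
[0.6009 0.2161] -39.5 [ 0.2  2.4 -0.8 -1.1 -0.3  3.1 -1.9  0.9]
```

```bash
python3 -m crank '[[0,-0.05,0.2,1,0,0,-6.3],[0,0,0,2.5,0,0,0],[0,0,0,1.8,0,0,0],[0,0,0,0,0,0,0]]' | sed -n 1,3p
python3 nav.py w .6007 .2155 .210 141
```

```text
time: 31.6
eef_pos: [0.5989, 0.2152, 0.2091]
tcp_rot: [0.334, 0.943, -0.002, -0.003]
t 31.6 pos [0.5989 0.2152 0.2091] shift in cur tool [-0.12  0.13 -0.09] in target tool [-0.12  0.13 -0.09] rotvec(tool) [-0.3  -0.25  0.02] q6 -0.7
fix xy [-0.0016  0.03  ] F [-0.1 -0.3 -0.3] tq [ 0.   -0.01  0.03]
```

```bash
python3 -m crank '[[0,-0.1,0.13,0,0,0,0],[1,0,0,0,0,0,0],[1,0,0,0,0,0,0],[1,0,0,0,0,0,0]]' 120
python3 nav.py w .6007 .2155 .210 141
python3 -m crank '[[1,0,0,0,0,0,5]]'>/dev/null
python3 nav.py f 0 .03 .211 136
python3 -m crank '[[1,0,0,0,0,0,5]]'>/dev/null
python3 nav.py f 0 .03 .211 131| tail -1
```

```text
time: 32.0
eef_pos: [0.6032, 0.2159, 0.2149]
tcp_rot: [0.334, 0.943, 0.0, 0.001]
contact_force: [-0.1, -2.2, 3.5]
opening: 0.161
t 32.0 pos [0.6032 0.2159 0.2149] shift in cur tool [ 0.17 -0.19  0.49] in target tool [ 0.17 -0.19  0.49] rotvec(tool) [0.09 0.14 0.04] q6 -0.7
fix xy [0.0026 0.0314] F [-0.1 -2.2  3.5] tq [-0.39  0.06 -0.37]
t 32.1 pos [0.603  0.2157 0.2149] shift in cur tool [ 0.13 -0.24  0.39] in target tool [ 0.13 -0.23  0.39] rotvec(tool) [ 0.06  0.12 -0.04] q6 -0.62
fix xy [0.0024 0.0312] F [-1.6 -0.3  4.9] tq [-0.36  0.23  0.22]
fix xy [0.0024 0.0311] F [-1.3 -0.1  3.5] tq [-0.32  0.38  0.57]
```

```bash
python3 -m crank '[[1,0,0,0,0,0,4]]'>/dev/null
python3 nav.py f 0 .03 .211 127| tail -1
python3 -m crank '[[1,0,0,0,0,0,4]]'>/dev/null
python3 nav.py f 0 .03 .211 123|tail -1
python3 -m crank '[[1,0,0,0,0,0,4]]'>/dev/null
python3 nav.py f 0 .03 .211 119
python3 hov.py pics/h5.png
python3 bar.py pics/b7.png -1
```

```text
fix xy [0.0024 0.0311] F [-0.7 -2.2  4.6] tq [-0.45  0.33  0.15]
fix xy [0.0023 0.031 ] F [-0.7 -3.1  4.8] tq [-0.51  0.35 -0.23]
t 32.5 pos [0.6028 0.2155 0.215 ] shift in cur tool [ 0.07 -0.24  0.39] in target tool [ 0.07 -0.24  0.4 ] rotvec(tool) [ 0.04  0.12 -0.07] q6 -0.32
fix xy [0.0023 0.031 ] F [-1.9 -2.2  6.2] tq [-0.52  0.36  0.1 ]
scene pred hub [393.2 167.8] mouth [388.4 203.6] [('wrench_hub', [113.3, 262.2], 0.88), ('wrench_hub', [392.5, 171.3], 0.58), ('wrench_mouth', [122.0, 296.3], 0.66), ('wrench_mouth', [388.3, 208.1], 0.57)]
top pred hub [165.2 166.6] mouth [174.6 179.2] [('wrench_hub', [166.7, 171.3], 0.75), ('wrench_hub', [443.9, 262.7], 0.73), ('wrench_mouth', [432.8, 265.9], 0.93)]
```

View pics/b7.png

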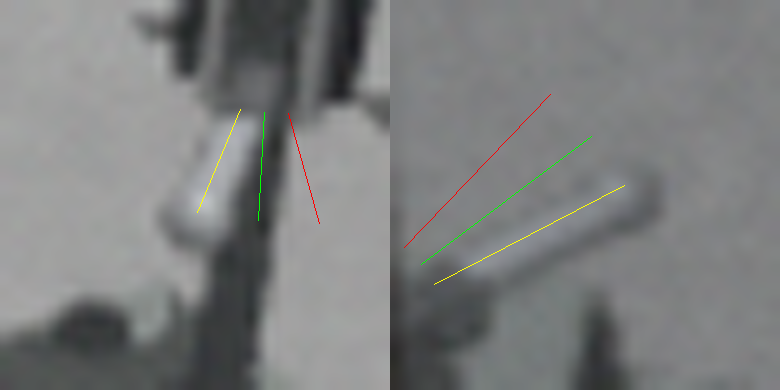

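View pics/h5.png

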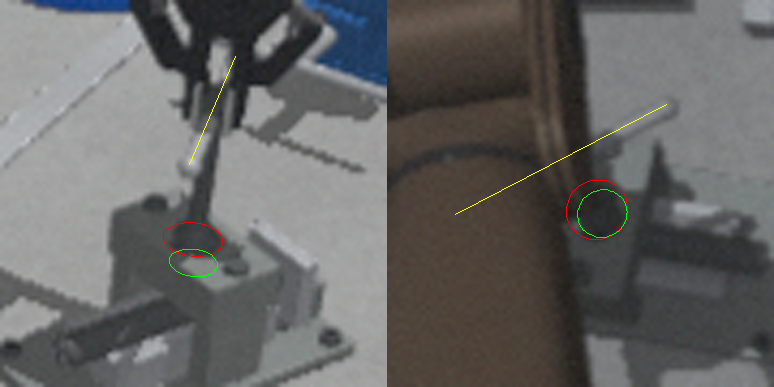

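```bash
for y in 115 111 107 103; do
python3 -m crank '[[1,0,0,0,0,0,4]]' | sed -n 2p
python3 nav.py f 0 .03 .211 $y|tail -1
done
```

```text
eef_pos: [0.6029, 0.2155, 0.2149]
fix xy [0.0023 0.0309] F [-1.8 -2.   6.1] tq [-0.54  0.46  0.5 ]
eef_pos: [0.6028, 0.2155, 0.215]
fix xy [0.0023 0.0309] F [-1.9 -3.5  5.9] tq [-0.65  0.46 -0.05]
eef_pos: [0.6028, 0.2154, 0.2149]
fix xy [0.0022 0.0308] F [-1.2 -2.3  5.9] tq [-0.64  0.52  0.15]
eef_pos: [0.6027, 0.2154, 0.2149]
fix xy [0.0022 0.0308] F [-2.3 -2.7  6.2] tq [-0.68  0.49  0.27]
```

```bash
cat > tri.py <<'E'
from h import *
S=read_camera("scene");T=read_camera("top")
def tri(a,b):
    A=[];B=[]
    for c,p in((S,a),(T,b)):
        o,d=ray(c,p); d/=np.linalg.norm(d); P=np.eye(3)-np.outer(d,d); A.append(P);B.append(P@o)
    x=np.linalg.lstsq(np.vstack(A),np.hstack(B),rcond=None)[0]
    return x.round(4), (proj(S,x)-a).round(1),(proj(T,x)-b).round(1)
if __name__=="__main__":
    print("h1",tri([395.3,151],[161.5,166.7]))
    print("h2",tri([393.4,164.7],[162.3,169.7]))
    print("h3",tri([390.1,169.3],[164.8,170.5]))
    print("free",tri([393.9,171.9],[166.3,168.3]))
    print("now5",tri([392.5,171.3],[166.7,171.3]))
E
python3 tri.py; python3 zo.py pics/z5.png
```

```text
h1 (array([0.5924, 0.2192, 0.262 ]), array([-2.2,  0.7]), array([-1.9, -1.7]))
h2 (array([0.5943, 0.2236, 0.2169]), array([-0.6,  0.2]), array([-0.5, -0.4]))
h3 (array([0.5933, 0.2169, 0.2045]), array([ 0.5, -0.2]), array([0.4, 0.4]))
free (array([0.6039, 0.2172, 0.199 ]), array([-0.7,  0.2]), array([-0.6, -0.5]))
now5 (array([0.5968, 0.2173, 0.1972]), array([-1.2,  0.4]), array([-1. , -0.9]))
```

View pics/z5.png

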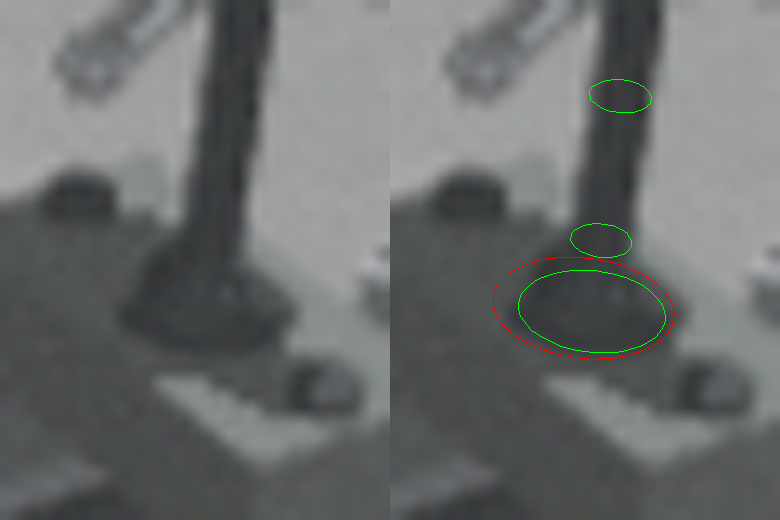

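```bash
python3 bar.py pics/b8.png -1
```

```text
(no output)
```

View pics/b8.png

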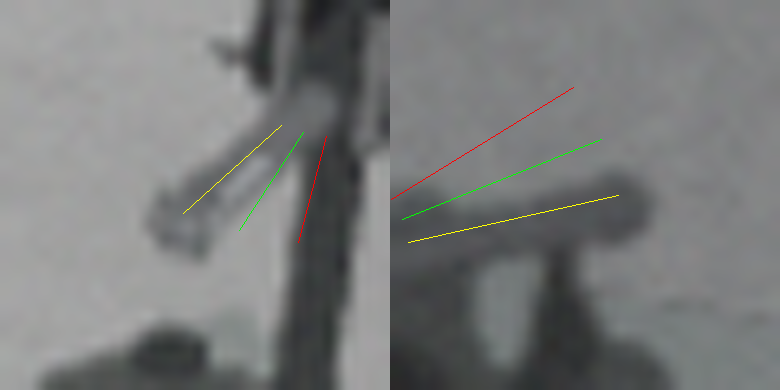

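```bash
python3 -m crank '[[1,0,0,-1.5,0,0,0],[1,0,0,-2,0,0,0],[1,0,0,-2.5,0,0,0],[1,-3,-0.6,-1,0,0,0],[1,-4.8,-1,0,0,0,0]]'
python3 -m crank '[[1,-4.8,-1,0,0,0,0],[1,-4.8,-1,0,0,0,0]]'
python3 ov.py 0 0 -10 -25 pics/ov2.png
python3 - <<'E'
from h import *
i=cv2.imread('pics/ov2.png');cv2.imwrite('pics/ov2b.png',cv2.resize(i,(600,600)))
o=[]
for n in("scene","top"):
    ims=[];
    for i in range(4): c=read_camera(n); ims.append(c["color"].astype(float))
    m=np.mean(ims,0); p=proj(c,[.6003,.215,.098])
    x,y=np.round(p).astype(int); k=m[y-14:y+15,x-14:x+15,::-1]
    k=np.clip((k-20)*1.4,0,255)
    o.append(cv2.resize(k,(390,390),interpolation=cv2.INTER_CUBIC).clip(0,255).astype(np.uint8))
cv2.imwrite("pics/head2.png",np.hstack(o))
E
```

```text
time: 34.05
eef_pos: [0.6049, 0.1384, 0.2855]
tcp_rot: [0.62, 0.784, 0.002, 0.001]
contact_force: [1.7, -1.0, -2.6]
opening: 0.159
time: 34.25
eef_pos: [0.6059, 0.0375, 0.2825]
tcp_rot: [0.622, 0.783, 0.0, -0.001]
contact_force: [0.3, -0.5, -3.7]
opening: 0.162
[0.60042176 0.21495956 0.        ]
```

View pics/ov2b.png

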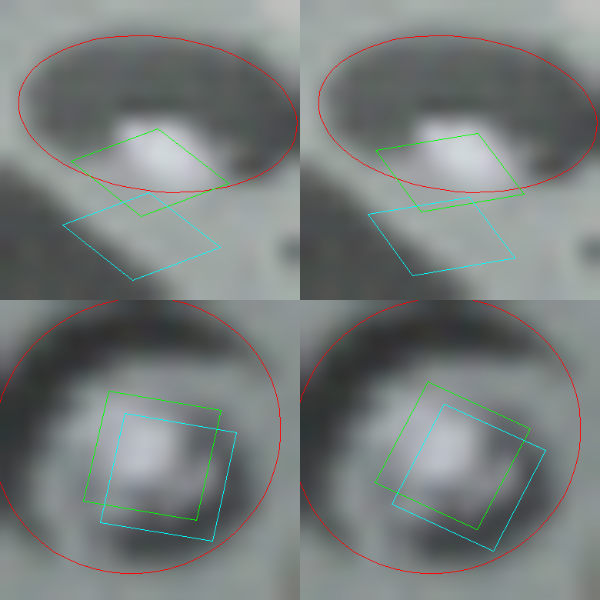

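View pics/head2.png

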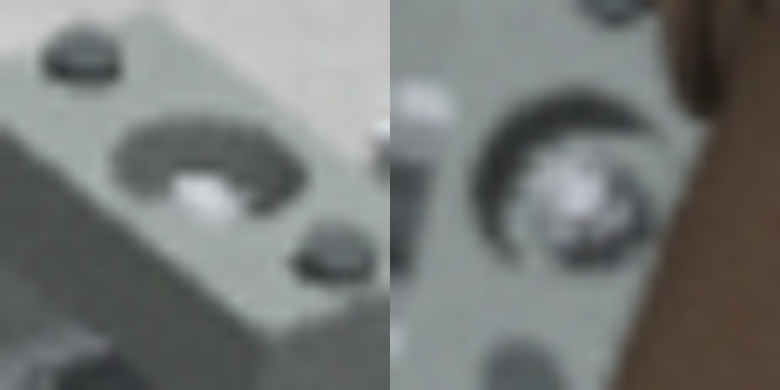

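```bash
cat > hy.py <<'E'
from h import *
from nav import fixw
c=read_camera("scene"); cur=c["color"].astype(float).mean(2)
ini=cv2.imread("pics/scene0.png").astype(float).mean(2)
t=read_camera("top"); curt=t["color"].astype(float).mean(2); init=cv2.imread("pics/top0.png").astype(float).mean(2)
C=np.array([*fixw(0,.03),0]); f=8
def rend(c,yaw,s,off,x0,y0,w,h):
    q=lambda P:np.array([(proj(c,p)-[x0,y0]+.5+off)*f-.5 for p in P])
    a=np.linspace(0,2*np.pi,60)
    rim=np.zeros((h*f,w*f),np.float32); cv2.fillPoly(rim,[q(C+np.c_[.021*np.cos(a),.021*np.sin(a),0*a+.105]).round().astype(np.int32)],1)
    r=R.from_euler('z',yaw,degrees=True); sq=np.array([[1,1,0],[1,-1,0],[-1,-1,0],[-1,1,0]])
    hd=np.zeros_like(rim); cv2.fillPoly(hd,[cv2.convexHull(np.vstack([q(C+r.apply(sq*.0085)+[0,0,z]) for z in(.082,.094)]).round().astype(np.int32))],1)
    tp=np.zeros_like(rim); cv2.fillPoly(tp,[q(C+r.apply(sq*s/2)+[0,0,.098]).round().astype(np.int32)],1)
    d=lambda m:cv2.resize(m,(w,h),interpolation=cv2.INTER_AREA)
    return d(rim),d(hd*rim),d(tp*rim)
for nm,cam,im in(("ini S",c,ini),("cur S",c,cur),("ini T",t,init),("cur T",t,curt)):
    x,y=np.round(proj(cam,C+[0,0,.1])).astype(int); x0,y0,w,h=x-8,y-8,17,16
    k=im[y0:y0+h,x0:x0+w]; res=[]
    for yaw in range(-45,45,3):
        best=1e9
        for s in(.011,.0135):
          for ox in np.arange(-1,1.1,.5):
            for oy in np.arange(-1,1.1,.5):
                rm,hd,tp=rend(cam,yaw,s,np.array([ox,oy]),x0,y0,w,h)
                A=np.c_[np.ones(w*h),rm.ravel(),hd.ravel(),tp.ravel()]; W=cv2.dilate(hd+tp,np.ones((3,3))).ravel()>0.05
                A=A[W];b=k.ravel()[W]; e=np.mean((A@np.linalg.lstsq(A,b,rcond=None)[0]-b)**2); best=min(best,e)
        res.append((round(best,0),yaw))
    print(nm,[ (y,e) for e,y in sorted(res)[:8]],"worst",max(res))
E
python3 hy.py
```

```text
ini S [(-18, np.float64(58.0)), (-15, np.float64(58.0)), (-9, np.float64(60.0)), (-12, np.float64(61.0)), (-6, np.float64(61.0)), (-3, np.float64(65.0)), (-21, np.float64(67.0)), (-24, np.float64(70.0))] worst (np.float64(144.0), 36)
cur S [(24, np.float64(56.0)), (27, np.float64(56.0)), (21, np.float64(57.0)), (18, np.float64(59.0)), (30, np.float64(61.0)), (15, np.float64(62.0)), (-15, np.float64(63.0)), (-36, np.float64(64.0))] worst (np.float64(77.0), 39)
ini T [(-15, np.float64(148.0)), (-12, np.float64(160.0)), (-6, np.float64(168.0)), (-18, np.float64(170.0)), (-21, np.float64(173.0)), (-9, np.float64(176.0)), (-3, np.float64(177.0)), (-27, np.float64(179.0))] worst (np.float64(238.0), 27)
cur T [(24, np.float64(214.0)), (15, np.float64(215.0)), (-12, np.float64(218.0)), (-9, np.float64(218.0)), (21, np.float64(219.0)), (0, np.float64(220.0)), (-3, np.float64(221.0)), (18, np.float64(221.0))] worst (np.float64(253.0), -18)
```

```bash
python3 nav.py w .6025 .2152 .24 114
```

```text
t 34.85 pos [0.6065 0.0394 0.2828] shift in cur tool [17.21  3.6   4.28] in target tool [16.22  6.78  4.28] rotvec(tool) [-0.000e+00 -1.000e-02 -1.087e+01] q6 -0.33
fix xy [ 0.036  -0.1419] F [ 0.5 -0.3 -2.4] tq [0.03 0.01 0.02]
```

```bash
python3 -m crank '[[1,4.6,0.9,0,0,0,0],[1,4.6,0.9,0,0,0,0],[1,4.6,0.9,0,0,0,0],[1,3.4,0.9,0,0,0,-5.4],[1,0,0,0,0,0,-5.4]]' 
python3 -m crank '[[1,0,0,0,0,0,0],[1,0,0,0,0,0,0]]' | head -1
python3 nav.py w .6025 .2152 .235 114
python3 zo.py pics/z6.png
```

```text
time: 35.35
eef_pos: [0.6019, 0.2193, 0.2828]
tcp_rot: [0.542, 0.841, 0.001, -0.001]
contact_force: [-0.1, -0.5, -3.3]
opening: 0.16
time: 35.55
t 35.55 pos [0.6027 0.2142 0.2827] shift in cur tool [0.1  0.02 4.77] in target tool [0.1  0.02 4.77] rotvec(tool) [-0.02  0.01 -0.24] q6 -0.23
fix xy [0.0024 0.0296] F [ 0.7  0.3 -2.9] tq [0.04 0.05 0.  ]
```

View pics/z6.png

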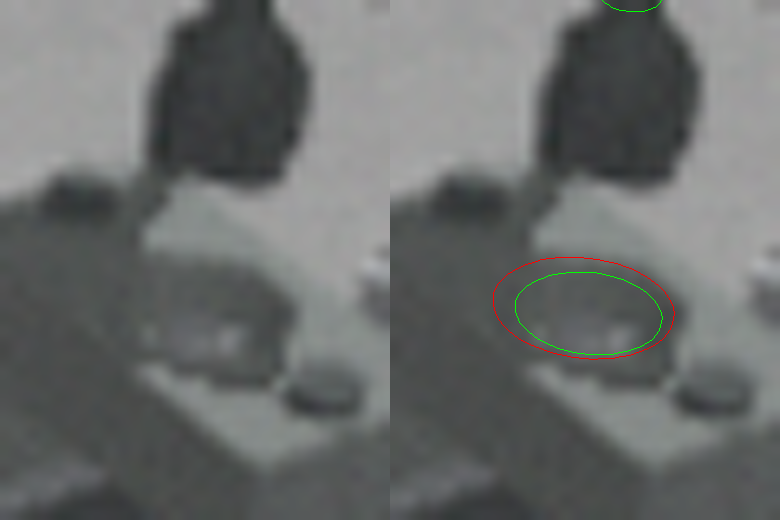

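```bash
python3 -m crank '[[1,0.1,0,1.5,0,0,0],[1,0,0,1.8,0,0,0],[1,0,0,1.2,0,0,0],[1,0,0,0.4,0,0,0],[1,0,0,0.2,0,0,0]]' >/dev/null
python3 nav.py w .6025 .2152 .227 114
python3 -m crank '[[1,0,0,0.2,0,0,0],[1,0,0,0.2,0,0,0],[1,0,0,0.2,0,0,0]]' >/dev/null
python3 nav.py w .6025 .2152 .215 114
python3 -m crank '[[1,0,0,0.2,0,0,0],[1,0,0,0.2,0,0,0]]' >/dev/null
python3 nav.py w .6025 .2152 .215 114
```

```text
t 36.1 pos [0.6022 0.2146 0.2307] shift in cur tool [0.04 0.06 0.37] in target tool [0.04 0.06 0.37] rotvec(tool) [-0.09 -0.02 -0.2 ] q6 -0.23
fix xy [0.0018 0.0299] F [ 0.8  0.  -3.5] tq [0.   0.01 0.  ]
t 36.4 pos [0.6028 0.2151 0.2266] shift in cur tool [ 0.02 -0.03  1.16] in target tool [ 0.02 -0.02  1.16] rotvec(tool) [ 0.09  0.02 -0.14] q6 -0.23
fix xy [0.0023 0.0305] F [-0.7  2.  -4.3] tq [0.1  0.05 0.65]
t 36.6 pos [0.6025 0.215  0.2219] shift in cur tool [0.02 0.01 0.69] in target tool [0.02 0.01 0.69] rotvec(tool) [ 0.02  0.01 -0.17] q6 -0.23
fix xy [0.002  0.0304] F [-0.4 -1.6 -4.1] tq [-0.08  0.02 -0.47]
```

```bash
python3 -m crank '[[1,0,0,0.2,0,0,0],[1,0,0,0.2,0,0,0],[1,0,0,0.2,0,0,0]]' >/dev/null
python3 nav.py w .6025 .2152 .215 114
python3 -m crank '[[1,0,0,0.15,0,0,0],[1,0,0,0.1,0,0,0]]' >/dev/null
python3 nav.py w .6025 .2152 .215 114
```

```text
t 36.9 pos [0.6024 0.215  0.2157] shift in cur tool [0.02 0.02 0.07] in target tool [0.02 0.02 0.07] rotvec(tool) [-0.    0.   -0.13] q6 -0.23
fix xy [0.002  0.0303] F [-0.   1.5 -3.7] tq [0.07 0.07 0.66]
t 37.1 pos [0.6032 0.2152 0.2152] shift in cur tool [ 0.03 -0.06  0.02] in target tool [ 0.03 -0.06  0.02] rotvec(tool) [ 0.14  0.02 -0.17] q6 -0.23
fix xy [0.0027 0.0307] F [-0.6  0.6  6.3] tq [-0.04  0.42 -0.09]
```

```bash
python3 -m crank '[[1,0,0,-0.05,0,0,4],[1,0,0,0,0,0,4]]' 80 >/dev/null
python3 nav.py w .6025 .2152 .215 106|tail -1
python3 -m crank '[[1,0,0,0,0,0,4],[1,0,0,0,0,0,4]]' >/dev/null
python3 nav.py w .6025 .2152 .215 98
python3 -m crank '[[1,0,0,0,0,0,4],[1,0,0,0,0,0,3]]' >/dev/null
python3 nav.py w .6025 .2152 .215 91
```

```text
fix xy [0.0021 0.0305] F [-2.1 -2.3  2.2] tq [-0.03  0.54 -0.62]
t 37.5 pos [0.6023 0.2152 0.2153] shift in cur tool [0.   0.02 0.03] in target tool [0.   0.02 0.03] rotvec(tool) [-0.02 -0.02 -0.28] q6 0.05
fix xy [0.0018 0.0305] F [-2.1 -0.7  3.2] tq [-0.03  0.61  0.15]
t 37.7 pos [0.6022 0.2146 0.2153] shift in cur tool [0.06 0.04 0.03] in target tool [0.06 0.04 0.03] rotvec(tool) [-0.05  0.1  -0.23] q6 0.17
fix xy [0.0018 0.0299] F [-2.6 -2.6  3.1] tq [-0.44  0.66  0.08]
```

```bash
for y in 88 85 82; do
python3 -m crank '[[1,0,0,0,0,0,3],[1,0,0,0,0,0,0]]' >/dev/null
python3 nav.py w .6025 .2152 .215 $y
done
```

```text
t 37.9 pos [0.6024 0.2154 0.2153] shift in cur tool [-0.02  0.01  0.03] in target tool [-0.02  0.01  0.03] rotvec(tool) [ 0.01 -0.05 -0.12] q6 0.22
fix xy [0.0019 0.0308] F [-2.5  0.8  4.6] tq [0.21 0.71 0.41]
t 38.1 pos [0.6025 0.2153 0.2153] shift in cur tool [-0.01 -0.    0.03] in target tool [-0.01 -0.    0.03] rotvec(tool) [ 0.03 -0.04 -0.09] q6 0.27
fix xy [0.002  0.0307] F [-3.   1.2  4.7] tq [0.28 0.65 0.41]
t 38.3 pos [0.6025 0.2153 0.2152] shift in cur tool [-0.01 -0.    0.02] in target tool [-0.01 -0.    0.02] rotvec(tool) [ 0.02 -0.04 -0.1 ] q6 0.33
fix xy [0.002  0.0307] F [-2.8 -1.8  4.9] tq [ 0.15  0.69 -0.34]
```

```bash
cat > av.py <<'E'
from h import *
a=[]
for i in range(4):
    s=get_state(); a.append(s["wrist_torque"][2]); read_camera("scene")
r=R.from_quat(s["tcp_rot"]).as_matrix()[:,0]
print("t",round(s["time"],2),"tz",np.round(a,2),"yaw",np.degrees(np.arctan2(r[1],r[0])).round(1),"z",s["eef_pos"][2].round(4),s["opening"].round(3))
E
python3 av.py
python3 -m crank '[[1,0,0,0,0,0,3],[1,0,0,0,0,0,0]]' 60 >/dev/null
python3 av.py
python3 -m crank '[[1,0,0,0,0,0,3],[1,0,0,0,0,0,0]]' >/dev/null
python3 av.py
```

```text
Traceback (most recent call last):
  File "av.py", line 6, in <module>
    print("t",round(s["time"],2),"tz",np.round(a,2),"yaw",np.degrees(np.arctan2(r[1],r[0])).round(1),"z",s["eef_pos"][2].round(4),s["opening"].round(3))
                                                                                                                                  ^^^^^^^^^^^^^^^^^^
AttributeError: 'float' object has no attribute 'round'
Traceback (most recent call last):
  File "av.py", line 6, in <module>
    print("t",round(s["time"],2),"tz",np.round(a,2),"yaw",np.degrees(np.arctan2(r[1],r[0])).round(1),"z",s["eef_pos"][2].round(4),s["opening"].round(3))
                                                                                                                                  ^^^^^^^^^^^^^^^^^^
AttributeError: 'float' object has no attribute 'round'
Traceback (most recent call last):
  File "av.py", line 6, in <module>
    print("t",round(s["time"],2),"tz",np.round(a,2),"yaw",np.degrees(np.arctan2(r[1],r[0])).round(1),"z",s["eef_pos"][2].round(4),s["opening"].round(3))
                                                                                                                                  ^^^^^^^^^^^^^^^^^^
AttributeError: 'float' object has no attribute 'round'
```

```bash
sed -i 's/,s\["opening"\].round(3)/,round(float(s["opening"]),3)/' av.py
python3 av.py
python3 -m crank '[[1,0,0,0,0,0,2],[1,0,0,0,0,0,0]]' >/dev/null
python3 av.py
```

```text
t 39.45 tz [0.24 0.12 0.39 0.07] yaw 76.0 z 0.2153 0.163
t 39.85 tz [0.38 0.36 0.29 0.33] yaw 74.1 z 0.2153 0.164
```

```bash
python3 -m crank '[[1,0,0,0,0,0,2],[1,0,0,0,0,0,0]]' >/dev/null
python3 av.py
python3 -m crank '[[1,0,0,0,0,0,2],[1,0,0,0,0,0,0]]' >/dev/null
python3 av.py; python3 bar.py pics/b9.png -1
```

```text
t 40.25 tz [0.46 0.51 0.72 0.29] yaw 72.1 z 0.2153 0.16
t 40.65 tz [0.71 0.6  0.69 0.82] yaw 70.2 z 0.2153 0.158
```

View pics/b9.png

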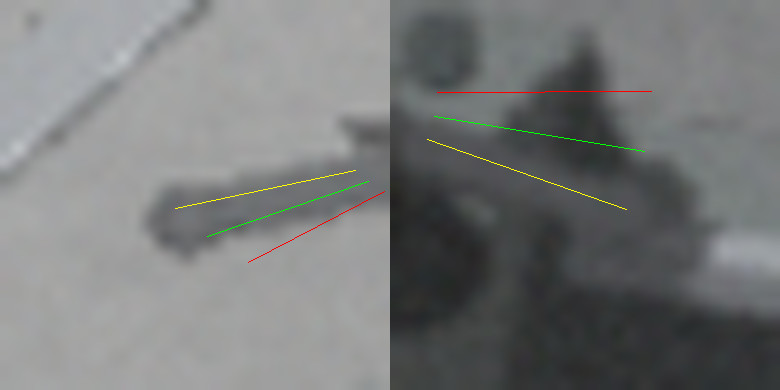

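```bash
python3 -m crank '[[1,0,0,0,0,0,-3],[1,0,0,0,0,0,-1],[1,0,0,0,0,0,0]]' 30 >/dev/null
python3 av.py
python3 -m crank '[[0.5,0,0,0,0,0,0],[0.2,0,0,0,0,0,0],[0,0,0,0,0,0,0],[0,0,0,0,0,0,0]]'
python3 nav.py w .6025 .2152 .215 74
python3 hov.py pics/h7.png
```

```text
t 41.25 tz [0.39 0.32 0.26 0.32] yaw 74.1 z 0.2153 0.163
time: 41.7
eef_pos: [0.6026, 0.2148, 0.2134]
tcp_rot: [0.799, 0.601, -0.0, 0.0]
contact_force: [0.4, 0.9, -0.7]
opening: 0.493
t 41.7 pos [0.6026 0.2148 0.2134] shift in cur tool [ 0.04 -0.02 -0.16] in target tool [ 0.04 -0.02 -0.16] rotvec(tool) [ 0.01  0.01 -0.15] q6 0.47
fix xy [0.0021 0.0302] F [ 0.4  0.9 -0.7] tq [-0.03  0.01  0.04]
scene pred hub [392.9 168.3] mouth [388.1 204. ] [('wrench_hub', [116.3, 262.0], 0.56), ('wrench_hub', [218.6, 276.9], 0.51), ('wrench_mouth', [124.5, 295.9], 0.73), ('wrench_mouth', [384.9, 207.5], 0.67)]
top pred hub [165.5 166.8] mouth [174.9 179.5] [('wrench_hub', [164.1, 170.7], 0.7), ('wrench_hub', [445.4, 259.0], 0.65), ('wrench_hub', [259.2, 240.9], 0.26), ('wrench_mouth', [428.6, 264.7], 0.66), ('wrench_mouth', [173.9, 178.1], 0.51)]
```

View pics/h7.png

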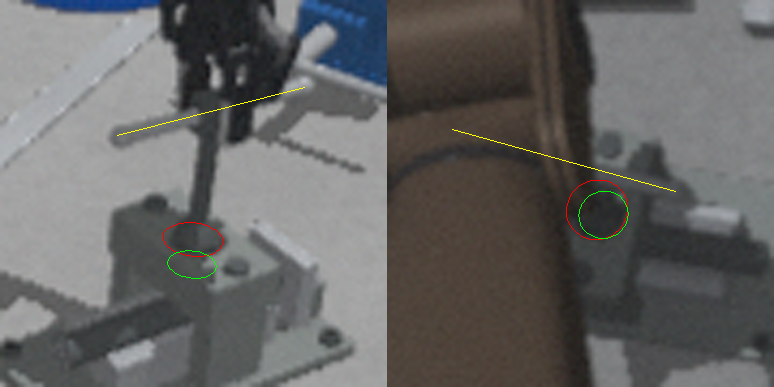

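```bash
python3 -m crank '[[-0.2,0,0,-1.5,0,0,0],[-0.2,0,0,-3,0,0,0],[-0.2,0,0,-3.5,0,0,0],[-0.2,0,0,-2,0,0,0],[-0.2,-4.8,0,0,0,0,0]]'
python3 -m crank '[[-0.2,-4.8,0,0,0,0,0],[-0.2,-4.8,0,0,0,0,0],[-0.2,-4.8,0,0,0,0,0],[-0.2,-4.8,0,0,0,0,0],[-0.2,0,0,0,0,0,0]]'
python3 - <<'E'
from h import *
a=read_camera("scene")["color"][:,:,::-1];b=read_camera("top")["color"][:,:,::-1]
cv2.imwrite("pics/f1.png",np.hstack([cv2.resize(i,(400,400),interpolation=cv2.INTER_CUBIC) for i in(a[120:260,320:460],b[120:260,110:250])]))
cv2.imwrite("pics/f2.png",a)
E
```

```text
time: 42.5
eef_pos: [0.5913, 0.1719, 0.3204]
tcp_rot: [0.798, 0.603, 0.005, 0.002]
contact_force: [1.0, -1.6, 0.9]
opening: 0.601
time: 43.0
eef_pos: [0.5347, -0.0201, 0.3155]
tcp_rot: [0.801, 0.598, -0.0, 0.001]
contact_force: [0.2, 0.5, 1.0]
opening: 0.598
```

View pics/f1.png

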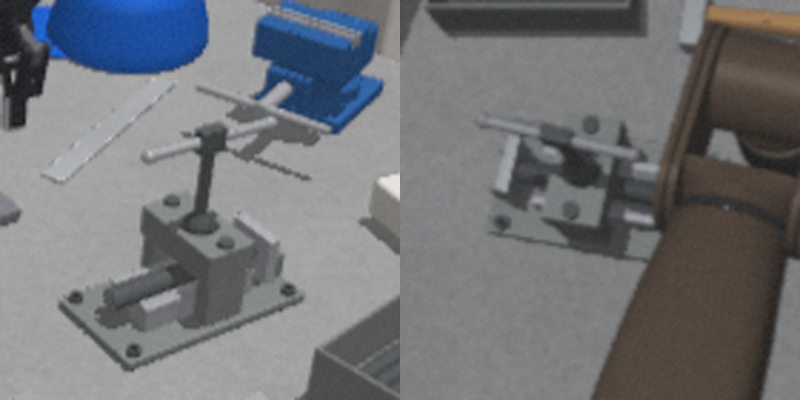

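View pics/f2.png

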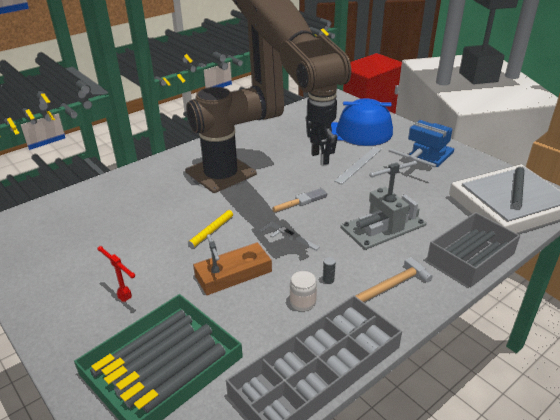

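```bash
cat > wf2.py <<'E'
from h import *
from nav import fxy
from scipy.optimize import least_squares
S=read_camera("scene");T=read_camera("top")
k=400/140
u=lambda p,o:(np.array(p)+.5)/k-.5+np.array(o)
obs=[(S,u((148,156),(320,120)),-.075),(S,u((274,122),(320,120)),.075),(T,u((80,121),(110,120)),.075),(T,u((237,155),(110,120)),-.075)]
f=lambda x:np.concatenate([proj(c,[x[0]+m*np.cos(x[2]),x[1]+m*np.sin(x[2]),x[3]])-p for c,p,m in obs])
r=least_squares(f,[.6,.215,1.3,.21]); print(r.x.round(4),np.degrees(r.x[2]).round(1),f(r.x).round(1),"fix",fxy(r.x[:2]))
for n,c in(("scene",S),("top",T)):
  for t in("sample_near_end","sample_far_end","sample","wrench_mouth"):
    print(n,t,[(round(d["p"],2),fxy(atz(c,d["location"],.082 if t=="wrench_mouth" else .0447)).tolist()) for d in place_of(t,n)[:3]])
cv2.imwrite("pics/g1.png",cv2.resize(S["color"][170:255,330:440,::-1],None,fx=7,fy=7,interpolation=cv2.INTER_CUBIC))
for y in(-.08,-.085,-.09): print(y,[proj(S,[*__import__('nav').fixw(0,y),z]).round(1) for z in(.0572,.0447,.0322)])
E
python3 wf2.py
```

```text
[0.6014 0.2177 1.3295 0.2106] 76.2 [ 0.2  0.3 -1.7 -0.   0.7 -0.8 -1.7 -0.2] fix [0.0005 0.0328]
scene sample_near_end [(0.88, [-0.2459, -0.3879]), (0.7, [-0.0116, -0.0788])]
scene sample_far_end [(0.92, [-0.1789, -0.5516])]
scene sample [(0.62, [-0.2154, -0.4621]), (0.6, [-0.0031, 0.0317])]
scene wrench_mouth [(0.94, [0.012, 0.0153]), (0.63, [-0.0325, -0.7865])]
top sample_near_end [(0.81, [-0.291, -0.3686])]
top sample_far_end [(0.96, [-0.2294, -0.5387]), (0.6, [-0.0022, 0.1185])]
top sample [(0.71, [-0.2547, -0.4526]), (0.46, [-0.0045, 0.0057])]
top wrench_mouth [(0.96, [0.0043, 0.0317]), (0.75, [-0.1249, -0.7488])]
-0.08 [array([358.1, 221.8]), array([357.7, 225.1]), array([357.4, 228.4])]
-0.085 [array([356.7, 222.3]), array([356.4, 225.6]), array([356.1, 228.9])]
-0.09 [array([355.4, 222.9]), array([355.1, 226.1]), array([354.8, 229.4])]
```

View pics/g1.png

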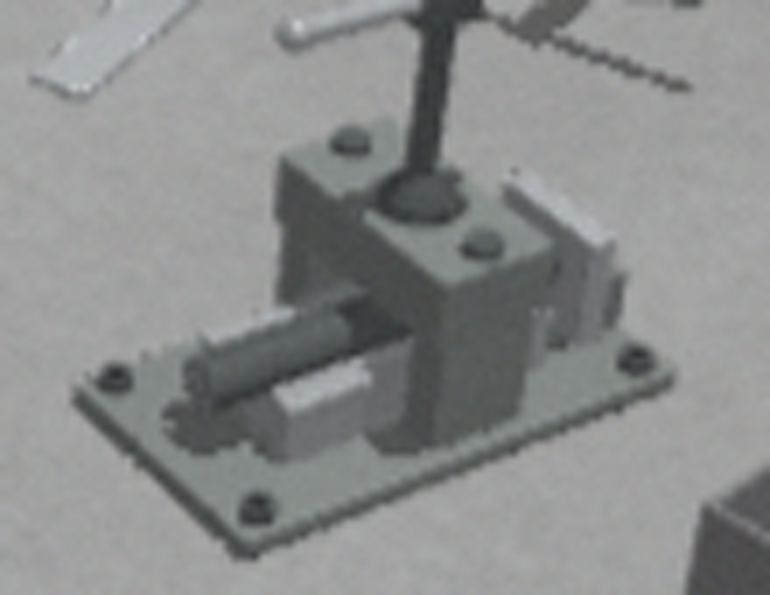

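Run:
```python
from plant import *
s=get_state(); print(s["time"],s["contact_force"],s["dq"].round(3)); print(sign_off())
```

```text
43.6 [ 0.40671953  0.21398956 -0.44481825] [-0.006 -0.001  0.002  0.001  0.    -0.003]
the job is handed in; nothing more can be done
None
```

I pushed the sample up against its stop and tightened the clamp screw with the larger wrench, then left the wrench standing on the screw. I handed the job in at about 43.6 s with the arm clear. I'm fairly sure the screw is fully tight, but I only judged that from torque and angle.

**Checks that agreed**
- **Sample:** Its near end shows within a pixel of where fixture y −80 mm should be, which means it is against the stop. The push force had also risen from about 9 N to 24 N with the bar no longer moving.
- **Wrench:** It stands upright, with the hub measured 210.6 mm high (fully seated is 210 mm).
- **Screw:** On the last turn, torque climbed steadily from 0.3 to 0.8 N m while I turned the wrench only 4° more. That began at wrench yaw 72–76°, 90° round from where torque first rose on the first tightening (−14 to −17°), so I take it as the hard stop.
- **Bystanders:** The small wrench, caliper, offcut and tin appear unmoved in the last picture. I didn't measure them.

**What went wrong or disagreed**
- **Turned too far:** After first meeting the stop, I kept turning to about 1.4 N m and the socket seems to have slipped round the head. A test turn backwards then loosened the screw.
- **Second tightening:** I regripped the wrench and later lifted it off. The images then put the screw at only about 1.0 rad, so I reseated it and tightened again, stopping at about 0.8 N m.
- **Final angle:** The stop came about 5° beyond where the sizes given put it, which is within my measuring error.

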